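# Rebuild the interlocking case tower on its docking base

### The arm

A 6-joint arm with a two-finger parallel gripper is mounted at the origin on a cart in front of the work surface, level with it; the furniture and walls round the work are solid. World frame = base frame: x ahead of the robot, y to its left, z up, the work surface at z = 0. Lengths are in m, angles in rad, forces in N, time in s.
With the tool pointing down it reaches from about 0.275 to 1 m from the base axis. Payload 8.4 kg.
Tool frame: the origin (TCP) lies on the centre line of the jaws, within the pads' length; the fingertips stand robot.tips_ahead ahead of it and the grasp point (between the pads) lies 3 mm ahead of it (robot.tips_ahead is the distance from the TCP to the fingertips, in m); z points along the fingers, y is the line along which they close (so a half turn about z gives the same grasp; the last joint's range is limited). The gripper opens to 85 mm and grips with 20 to 120 N. Pads are 22 mm wide; open, the fingers measure 114 mm over their backs; the gripper's body (76 mm by 85 mm) begins 54 mm behind the grasp point. The pads swing forward as they close: fully open they stand 13 mm farther back than shut.
Start: joints at [-1.237, 0.353, 1.633, -0, 1.155, -0.002], TCP at [0.206, -0.59, 0.22] pointing down, gripper open.
Joint ranges: [-2.63, 2.63], [-0.92, 2.1], [0.06, 2.66], [-1.3, 4.44], [0, 2.69], [-3.02, 3.02]. Speed limits (rad/s): [2.22, 2.22, 2.79, 3.14, 3.14, 3.14].

### API

Orientations are given as a 3x3 rotation matrix whose columns are the frame's x, y, z axes.
In Python, from station import robot gives the robot as it stands. The module is installed in compiled form; this text tells all that it offers.
- The arm moves only by the tool arm_command, never from a script. Its argument "series" is a list of rows, each an object with "turn": the turn, a rotation vector about the tool's x, y, z in degrees, a list of three; "translation": the shift along the tool's x, y, z in m, a list of three; "hand": the opening, from 0 (shut) to 1 (fully open). In form: [{"turn": [wx, wy, wz], "translation": [tx, ty, tz], "hand": hand}, ...]. A call has 1 to 12 rows; each row is the pose to reach, as a shift and turn from the pose commanded when the call began, along the tool's axes at that moment; what a row does not reach only later rows make up. A row lasts 1/12 s, in which the tool goes at most 41.7 mm and 7.16 degrees, less where a joint would pass 70% of its speed; a pose out of reach is approached as far as the arm can. A call with a gripper value outside its range is refused whole. The fingers move at their own pace and stop on an object; "force" is the grip in N (left out, the last holds). Time passes only in rows, so rows that repeat a pose let the fingers close. It gives the time, the measured TCP pose, the force, the opening and the grip force at its end, in the units of the state.
- robot.state(): the state, without advancing time (a new reading comes with each control period).
- robot.grab_frame(name): name is "side" or "top"; returns the picture (420x560x3 uint8, red, green, blue); there is no depth.
- robot.calibration(name): a dict with "fx", "fy", "cx", "cy" (pixels), "extrinsics" (4x4, takes a point from camera to world coordinates). Camera axes: x right, y down, z forward; pixel columns grow to the right and rows downward; lengths in m; the calibration is good to about 2 mm. A picture is of the moment at which its call begins. calibration takes no time and is no camera call.
- robot.hand_in(): hands the job in; it is judged then, once.
The state is a dict: "time_s": time; "joints": joint angles; "dq": joint speeds; "effort": joint torques, N m; "ee_pos": TCP position; "tcp_rot": TCP orientation; "force": force on the tool from outside, world axes, zero at the start; "moment": the same for the moment, N m; "opening": finger opening in m; "finger_force": force on a finger pad.
Only numpy, scipy, OpenCV 4.12 (cv2) and the standard library are available. Lean on these libraries where they do the work, as an engineer would, in place of code of your own. Each camera call takes 0.05 s, during which the arm holds its last target. There are 200 camera calls.

### The job

Rebuild the stacking tower of parts cases on its docking base. Unhook the orange carry-handle top that is parked on the base and set it aside, standing on the clear worktop; then slide the deep case with the yellow lid under the base's hook until it drops home, and slide every slim case that is here onto the growing tower in the same way, in any order. Last put the carry-handle top back on the very top; every unit must be fully home and level, and the mug, tape measure and masking tape left alone.

Things in the scene. Friction and masses are not known exactly. Their poses are not given: they have to be found in the camera images.
- dock: Docking base screwed to the worktop: aluminium plate 230 x 110 x 6 mm with a black stacking seat on it and an orange hook at the back. Fixed. Origin: centre of its underside; x to the hook (back, away from the robot). The worktop at x 0.42 to 0.70, y -0.30 to 0.36 is bare but for the things listed. A unit is home when its origin is at dock_seat, axes alike (play -3 to +2.5 mm in x, 2.5 mm each way in y).
- dock_seat (a point): Floor of the dock's shallow pocket, 20 mm above the dock's origin, axes alike. A rim 4 mm high stands round the front (its inner face at x -69 mm, outer at -75) and the sides (inner faces y -25 and +25 mm). The deep and slim cases bear the same rim, pocket and hook on their lids, straight above their origins.
- dock_lip (a point): Front lower edge of the dock's hook: a lip 65 mm behind the seat (x), its underside 12.5 mm and top 17 mm over the pocket floor, 44 mm wide; the post behind it has its inner face at x 73.5 mm. The lip covers the tongue of a unit in place, so a unit cannot be lowered straight in: start it 12 mm or more short, foot over the rim, and slide it to +x.
- deep_case: Deep closed parts case, yellow lid, 2 black latches in front, black hook at the back; 155 x 56 mm, lid top 62 mm, hook top 79 mm high, 0.3 kg, lid fixed shut. Grasp across its 56 mm width near the origin, pads about 40 mm above the underside. Origin: middle of its underside; x to the hook (back), z up. Its top is a seat like dock_seat, 62 mm above the origin.
- deep_case_tongue (a point): Tip of the tongue under the back of the deep case, 71 mm from its origin along x, underside level. Cases and carry top all have the same underside: a flat foot x -66 to +60, y -22.5 to +22.5 mm, and this tongue (4 mm thick, 40 mm wide, x 60 to 71 mm); the body above starts at 6 mm height and spans x -75 to +60 mm, y -28 to +28 mm.
- case_red: Slim closed parts case, red lid, 2 black latches in front, black hook at the back; 155 x 56 mm, lid top 40 mm, hook top 57 mm high, 0.2 kg, lid fixed shut. Grasp across its 56 mm width near the origin, pads about 25 mm above the underside. Origin: middle of its underside; x to the hook (back), z up. Its top is a seat like dock_seat, 40 mm above the origin. May be absent.
- case_blue: Slim closed parts case, blue lid, 2 black latches in front, black hook at the back; 155 x 56 mm, lid top 40 mm, hook top 57 mm high, 0.2 kg, lid fixed shut. Grasp across its 56 mm width near the origin, pads about 25 mm above the underside. Origin: middle of its underside; x to the hook (back), z up. Its top is a seat like dock_seat, 40 mm above the origin. May be absent.
- case_green: Slim closed parts case, green lid, 2 black latches in front, black hook at the back; 155 x 56 mm, lid top 40 mm, hook top 57 mm high, 0.2 kg, lid fixed shut. Grasp across its 56 mm width near the origin, pads about 25 mm above the underside. Origin: middle of its underside; x to the hook (back), z up. Its top is a seat like dock_seat, 40 mm above the origin. May be absent.
- case_white: Slim closed parts case, white lid, 2 black latches in front, black hook at the back; 155 x 56 mm, lid top 40 mm, hook top 57 mm high, 0.2 kg, lid fixed shut. Grasp across its 56 mm width near the origin, pads about 25 mm above the underside. Origin: middle of its underside; x to the hook (back), z up. Its top is a seat like dock_seat, 40 mm above the origin. May be absent.
- carry_top: Carry-handle top: orange plate 56 mm wide, 10 mm thick, with a black bar handle along x, 0.15 kg. The bar is 102 mm long, 20 mm wide, its middle 46 mm and its top 54 mm above the underside; grasp it across its 20 mm. Underside as on the cases; no hook. Starts home in the dock: to free it lift 6 mm, slide 25 mm to -x, lift. Origin: middle of its underside; x to the tongue, z up.
- mug: White mug, 92 x 123 x 95 mm, a bystander. Origin: centre of its underside.
- tape_measure: Yellow and black tape measure, 33 x 71 x 62 mm, a bystander, Origin: centre of its underside.
- masking_tape: Roll of masking tape, 106 mm across, 25 mm high, a bystander. Origin: centre of its underside.
Mind the look-alikes: they are no part of the job. Leave any turquoise look-alike of the carry_top alone.

How it is judged:
On the way, in this order (a step that is already met when the one before it is completed fails the run):
1. the carry-handle top stands on the worktop clear of the docking base, let go (height (world z) of carry_top below 0.012 m and horizontal distance between carry_top and dock above 0.1 m and angle between carry_top's own z axis and vertical below 0.1 rad and contact force between the fingers and carry_top below 0.2 N), for 0.2 s.
2. the deep case sits home in the docking base, let go (x of deep_case in the frame of dock between -0.0055 and 0.0055 m and y of deep_case in the frame of dock between -0.0045 and 0.0045 m and z of deep_case in the frame of dock between 0.0175 and 0.0218 m and angle between the x axis of deep_case and the x axis of dock, either way round below 0.06 rad and angle between the z axis of deep_case and the z axis of dock, either way round below 0.02 rad and contact force between the fingers and deep_case below 0.2 N), for 0.2 s.
3. every slim case that is here sits home in the tower, let go (((x of case_red in the frame of deep_case between -0.0055 and 0.0055 m and y of case_red in the frame of deep_case between -0.0045 and 0.0045 m and z of case_red in the frame of deep_case between 0.0595 and 0.0638 m and angle between the x axis of case_red and the x axis of deep_case, either way round below 0.06 rad and angle between the z axis of case_red and the z axis of deep_case, either way round below 0.02 rad) or (x of case_red in the frame of case_blue between -0.0055 and 0.0055 m and y of case_red in the frame of case_blue between -0.0045 and 0.0045 m and z of case_red in the frame of case_blue between 0.0375 and 0.0418 m and angle between the x axis of case_red and the x axis of case_blue, either way round below 0.06 rad and angle between the z axis of case_red and the z axis of case_blue, either way round below 0.02 rad) or (x of case_red in the frame of case_green between -0.0055 and 0.0055 m and y of case_red in the frame of case_green between -0.0045 and 0.0045 m and z of case_red in the frame of case_green between 0.0375 and 0.0418 m and angle between the x axis of case_red and the x axis of case_green, either way round below 0.06 rad and angle between the z axis of case_red and the z axis of case_green, either way round below 0.02 rad) or (x of case_red in the frame of case_white between -0.0055 and 0.0055 m and y of case_red in the frame of case_white between -0.0045 and 0.0045 m and z of case_red in the frame of case_white between 0.0375 and 0.0418 m and angle between the x axis of case_red and the x axis of case_white, either way round below 0.06 rad and angle between the z axis of case_red and the z axis of case_white, either way round below 0.02 rad)) and ((x of case_blue in the frame of deep_case between -0.0055 and 0.0055 m and y of case_blue in the frame of deep_case between -0.0045 and 0.0045 m and z of case_blue in the frame of deep_case between 0.0595 and 0.0638 m and angle between the x axis of case_blue and the x axis of deep_case, either way round below 0.06 rad and angle between the z axis of case_blue and the z axis of deep_case, either way round below 0.02 rad) or (x of case_blue in the frame of case_red between -0.0055 and 0.0055 m and y of case_blue in the frame of case_red between -0.0045 and 0.0045 m and z of case_blue in the frame of case_red between 0.0375 and 0.0418 m and angle between the x axis of case_blue and the x axis of case_red, either way round below 0.06 rad and angle between the z axis of case_blue and the z axis of case_red, either way round below 0.02 rad) or (x of case_blue in the frame of case_green between -0.0055 and 0.0055 m and y of case_blue in the frame of case_green between -0.0045 and 0.0045 m and z of case_blue in the frame of case_green between 0.0375 and 0.0418 m and angle between the x axis of case_blue and the x axis of case_green, either way round below 0.06 rad and angle between the z axis of case_blue and the z axis of case_green, either way round below 0.02 rad) or (x of case_blue in the frame of case_white between -0.0055 and 0.0055 m and y of case_blue in the frame of case_white between -0.0045 and 0.0045 m and z of case_blue in the frame of case_white between 0.0375 and 0.0418 m and angle between the x axis of case_blue and the x axis of case_white, either way round below 0.06 rad and angle between the z axis of case_blue and the z axis of case_white, either way round below 0.02 rad)) and ((x of case_green in the frame of deep_case between -0.0055 and 0.0055 m and y of case_green in the frame of deep_case between -0.0045 and 0.0045 m and z of case_green in the frame of deep_case between 0.0595 and 0.0638 m and angle between the x axis of case_green and the x axis of deep_case, either way round below 0.06 rad and angle between the z axis of case_green and the z axis of deep_case, either way round below 0.02 rad) or (x of case_green in the frame of case_red between -0.0055 and 0.0055 m and y of case_green in the frame of case_red between -0.0045 and 0.0045 m and z of case_green in the frame of case_red between 0.0375 and 0.0418 m and angle between the x axis of case_green and the x axis of case_red, either way round below 0.06 rad and angle between the z axis of case_green and the z axis of case_red, either way round below 0.02 rad) or (x of case_green in the frame of case_blue between -0.0055 and 0.0055 m and y of case_green in the frame of case_blue between -0.0045 and 0.0045 m and z of case_green in the frame of case_blue between 0.0375 and 0.0418 m and angle between the x axis of case_green and the x axis of case_blue, either way round below 0.06 rad and angle between the z axis of case_green and the z axis of case_blue, either way round below 0.02 rad) or (x of case_green in the frame of case_white between -0.0055 and 0.0055 m and y of case_green in the frame of case_white between -0.0045 and 0.0045 m and z of case_green in the frame of case_white between 0.0375 and 0.0418 m and angle between the x axis of case_green and the x axis of case_white, either way round below 0.06 rad and angle between the z axis of case_green and the z axis of case_white, either way round below 0.02 rad)) and ((x of case_white in the frame of deep_case between -0.0055 and 0.0055 m and y of case_white in the frame of deep_case between -0.0045 and 0.0045 m and z of case_white in the frame of deep_case between 0.0595 and 0.0638 m and angle between the x axis of case_white and the x axis of deep_case, either way round below 0.06 rad and angle between the z axis of case_white and the z axis of deep_case, either way round below 0.02 rad) or (x of case_white in the frame of case_red between -0.0055 and 0.0055 m and y of case_white in the frame of case_red between -0.0045 and 0.0045 m and z of case_white in the frame of case_red between 0.0375 and 0.0418 m and angle between the x axis of case_white and the x axis of case_red, either way round below 0.06 rad and angle between the z axis of case_white and the z axis of case_red, either way round below 0.02 rad) or (x of case_white in the frame of case_blue between -0.0055 and 0.0055 m and y of case_white in the frame of case_blue between -0.0045 and 0.0045 m and z of case_white in the frame of case_blue between 0.0375 and 0.0418 m and angle between the x axis of case_white and the x axis of case_blue, either way round below 0.06 rad and angle between the z axis of case_white and the z axis of case_blue, either way round below 0.02 rad) or (x of case_white in the frame of case_green between -0.0055 and 0.0055 m and y of case_white in the frame of case_green between -0.0045 and 0.0045 m and z of case_white in the frame of case_green between 0.0375 and 0.0418 m and angle between the x axis of case_white and the x axis of case_green, either way round below 0.06 rad and angle between the z axis of case_white and the z axis of case_green, either way round below 0.02 rad)) and contact force between the fingers and case_red below 0.2 N and contact force between the fingers and case_blue below 0.2 N and contact force between the fingers and case_green below 0.2 N and contact force between the fingers and case_white below 0.2 N), for 0.2 s.
At the end, for the whole second after the job is handed in: Deep case home in the dock, each slim case on the deep or another slim case, carry top on a slim case: each within 5.5 mm (x), 4.5 mm (y), 0.06 rad of the unit below, underside at most 1.8 mm above the pocket floor, level to 0.02 rad, at rest (x of deep_case in the frame of dock between -0.0055 and 0.0055 m and y of deep_case in the frame of dock between -0.0045 and 0.0045 m and z of deep_case in the frame of dock between 0.0175 and 0.0218 m and angle between the x axis of deep_case and the x axis of dock, either way round below 0.06 rad and angle between the z axis of deep_case and the z axis of dock, either way round below 0.02 rad and ((x of case_red in the frame of deep_case between -0.0055 and 0.0055 m and y of case_red in the frame of deep_case between -0.0045 and 0.0045 m and z of case_red in the frame of deep_case between 0.0595 and 0.0638 m and angle between the x axis of case_red and the x axis of deep_case, either way round below 0.06 rad and angle between the z axis of case_red and the z axis of deep_case, either way round below 0.02 rad) or (x of case_red in the frame of case_blue between -0.0055 and 0.0055 m and y of case_red in the frame of case_blue between -0.0045 and 0.0045 m and z of case_red in the frame of case_blue between 0.0375 and 0.0418 m and angle between the x axis of case_red and the x axis of case_blue, either way round below 0.06 rad and angle between the z axis of case_red and the z axis of case_blue, either way round below 0.02 rad) or (x of case_red in the frame of case_green between -0.0055 and 0.0055 m and y of case_red in the frame of case_green between -0.0045 and 0.0045 m and z of case_red in the frame of case_green between 0.0375 and 0.0418 m and angle between the x axis of case_red and the x axis of case_green, either way round below 0.06 rad and angle between the z axis of case_red and the z axis of case_green, either way round below 0.02 rad) or (x of case_red in the frame of case_white between -0.0055 and 0.0055 m and y of case_red in the frame of case_white between -0.0045 and 0.0045 m and z of case_red in the frame of case_white between 0.0375 and 0.0418 m and angle between the x axis of case_red and the x axis of case_white, either way round below 0.06 rad and angle between the z axis of case_red and the z axis of case_white, either way round below 0.02 rad)) and ((x of case_blue in the frame of deep_case between -0.0055 and 0.0055 m and y of case_blue in the frame of deep_case between -0.0045 and 0.0045 m and z of case_blue in the frame of deep_case between 0.0595 and 0.0638 m and angle between the x axis of case_blue and the x axis of deep_case, either way round below 0.06 rad and angle between the z axis of case_blue and the z axis of deep_case, either way round below 0.02 rad) or (x of case_blue in the frame of case_red between -0.0055 and 0.0055 m and y of case_blue in the frame of case_red between -0.0045 and 0.0045 m and z of case_blue in the frame of case_red between 0.0375 and 0.0418 m and angle between the x axis of case_blue and the x axis of case_red, either way round below 0.06 rad and angle between the z axis of case_blue and the z axis of case_red, either way round below 0.02 rad) or (x of case_blue in the frame of case_green between -0.0055 and 0.0055 m and y of case_blue in the frame of case_green between -0.0045 and 0.0045 m and z of case_blue in the frame of case_green between 0.0375 and 0.0418 m and angle between the x axis of case_blue and the x axis of case_green, either way round below 0.06 rad and angle between the z axis of case_blue and the z axis of case_green, either way round below 0.02 rad) or (x of case_blue in the frame of case_white between -0.0055 and 0.0055 m and y of case_blue in the frame of case_white between -0.0045 and 0.0045 m and z of case_blue in the frame of case_white between 0.0375 and 0.0418 m and angle between the x axis of case_blue and the x axis of case_white, either way round below 0.06 rad and angle between the z axis of case_blue and the z axis of case_white, either way round below 0.02 rad)) and ((x of case_green in the frame of deep_case between -0.0055 and 0.0055 m and y of case_green in the frame of deep_case between -0.0045 and 0.0045 m and z of case_green in the frame of deep_case between 0.0595 and 0.0638 m and angle between the x axis of case_green and the x axis of deep_case, either way round below 0.06 rad and angle between the z axis of case_green and the z axis of deep_case, either way round below 0.02 rad) or (x of case_green in the frame of case_red between -0.0055 and 0.0055 m and y of case_green in the frame of case_red between -0.0045 and 0.0045 m and z of case_green in the frame of case_red between 0.0375 and 0.0418 m and angle between the x axis of case_green and the x axis of case_red, either way round below 0.06 rad and angle between the z axis of case_green and the z axis of case_red, either way round below 0.02 rad) or (x of case_green in the frame of case_blue between -0.0055 and 0.0055 m and y of case_green in the frame of case_blue between -0.0045 and 0.0045 m and z of case_green in the frame of case_blue between 0.0375 and 0.0418 m and angle between the x axis of case_green and the x axis of case_blue, either way round below 0.06 rad and angle between the z axis of case_green and the z axis of case_blue, either way round below 0.02 rad) or (x of case_green in the frame of case_white between -0.0055 and 0.0055 m and y of case_green in the frame of case_white between -0.0045 and 0.0045 m and z of case_green in the frame of case_white between 0.0375 and 0.0418 m and angle between the x axis of case_green and the x axis of case_white, either way round below 0.06 rad and angle between the z axis of case_green and the z axis of case_white, either way round below 0.02 rad)) and ((x of case_white in the frame of deep_case between -0.0055 and 0.0055 m and y of case_white in the frame of deep_case between -0.0045 and 0.0045 m and z of case_white in the frame of deep_case between 0.0595 and 0.0638 m and angle between the x axis of case_white and the x axis of deep_case, either way round below 0.06 rad and angle between the z axis of case_white and the z axis of deep_case, either way round below 0.02 rad) or (x of case_white in the frame of case_red between -0.0055 and 0.0055 m and y of case_white in the frame of case_red between -0.0045 and 0.0045 m and z of case_white in the frame of case_red between 0.0375 and 0.0418 m and angle between the x axis of case_white and the x axis of case_red, either way round below 0.06 rad and angle between the z axis of case_white and the z axis of case_red, either way round below 0.02 rad) or (x of case_white in the frame of case_blue between -0.0055 and 0.0055 m and y of case_white in the frame of case_blue between -0.0045 and 0.0045 m and z of case_white in the frame of case_blue between 0.0375 and 0.0418 m and angle between the x axis of case_white and the x axis of case_blue, either way round below 0.06 rad and angle between the z axis of case_white and the z axis of case_blue, either way round below 0.02 rad) or (x of case_white in the frame of case_green between -0.0055 and 0.0055 m and y of case_white in the frame of case_green between -0.0045 and 0.0045 m and z of case_white in the frame of case_green between 0.0375 and 0.0418 m and angle between the x axis of case_white and the x axis of case_green, either way round below 0.06 rad and angle between the z axis of case_white and the z axis of case_green, either way round below 0.02 rad)) and ((x of carry_top in the frame of case_red between -0.0055 and 0.0055 m and y of carry_top in the frame of case_red between -0.0045 and 0.0045 m and z of carry_top in the frame of case_red between 0.0375 and 0.0418 m and angle between the x axis of carry_top and the x axis of case_red, either way round below 0.06 rad and angle between the z axis of carry_top and the z axis of case_red, either way round below 0.02 rad) or (x of carry_top in the frame of case_blue between -0.0055 and 0.0055 m and y of carry_top in the frame of case_blue between -0.0045 and 0.0045 m and z of carry_top in the frame of case_blue between 0.0375 and 0.0418 m and angle between the x axis of carry_top and the x axis of case_blue, either way round below 0.06 rad and angle between the z axis of carry_top and the z axis of case_blue, either way round below 0.02 rad) or (x of carry_top in the frame of case_green between -0.0055 and 0.0055 m and y of carry_top in the frame of case_green between -0.0045 and 0.0045 m and z of carry_top in the frame of case_green between 0.0375 and 0.0418 m and angle between the x axis of carry_top and the x axis of case_green, either way round below 0.06 rad and angle between the z axis of carry_top and the z axis of case_green, either way round below 0.02 rad) or (x of carry_top in the frame of case_white between -0.0055 and 0.0055 m and y of carry_top in the frame of case_white between -0.0045 and 0.0045 m and z of carry_top in the frame of case_white between 0.0375 and 0.0418 m and angle between the x axis of carry_top and the x axis of case_white, either way round below 0.06 rad and angle between the z axis of carry_top and the z axis of case_white, either way round below 0.02 rad)) and linear speed of each of deep_case, case_red, case_blue, case_green, case_white, carry_top below 0.01 m/s); the robot touches nothing.
It fails at once if the mug is pushed more than 25 mm from its place (distance of mug from where it was at the start of the episode above 0.025 m).
It fails at once if the tape measure is pushed more than 25 mm from its place (distance of tape_measure from where it was at the start of the episode above 0.025 m).
It fails at once if the roll of masking tape is pushed more than 25 mm from its place (distance of masking_tape from where it was at the start of the episode above 0.025 m).
Of case_red, case_blue, case_green, case_white only 2 to 4 are there at a start; the rules pass over those that are not, and their reading is None.
At some moment in a run one of deep_case, case_red, case_blue, case_green, case_white, carry_top may be knocked a few centimetres aside while the robot is not near it.
Once in a run the grip may slacken for a moment while it holds something.
It also fails if it takes over 210 s, if anything falls off the work surface, if the arm or the gripper's body presses on something with over 40 N, if the wrist force passes 120 N, or if a joint passes its speed limit or range.

## Working session

There is one attempt and no reset: what is moved stays moved. The work goes in short steps, Python scripts to look and compute and a tool call to move; the robot and the scene stay as the last step left them, time stands still between calls to the robot, and variables do not carry over. Pictures are saved under pics/ and viewed, at most 16 in all, crops included, and the job is handed in when it is done.

Besides the shell and the picture viewer there is one more tool, called after ">>>" as name(argument=value, ...) on one line, values as JSON. arm_command: Moves the arm, as the interface text tells. Its arguments: {"type":"object","properties":{"series":{"type":"array","items":{"type":"object","properties":{"turn":{"type":"array","items":{"type":"number"}},"translation":{"type":"array","items":{"type":"number"}},"hand":{"type":"number"}}}},"force":{"type":"number"}},"required":["series"]}

```bash
mkdir -p pics
cat > h.py <<'E'
from station import robot
import numpy as np, cv2
def save(n,f):
    im=robot.grab_frame(n); cv2.imwrite(f,cv2.cvtColor(im,cv2.COLOR_RGB2BGR)); return im
def px2w(n,u,v,z):
    c=robot.calibration(n);T=np.array(c["extrinsics"])
    d=T[:3,:3]@np.array([(u-c["cx"])/c["fx"],(v-c["cy"])/c["fy"],1.]);o=T[:3,3]
    return o+d*(z-o[2])/d[2]
def w2px(n,p):
    c=robot.calibration(n);T=np.linalg.inv(np.array(c["extrinsics"]))
    q=T[:3,:3]@np.array(p,float)+T[:3,3]
    return np.array([c["fx"]*q[0]/q[2]+c["cx"],c["fy"]*q[1]/q[2]+c["cy"]])
E
python3 - <<'E'
from h import *
for n in("top","side"):
    im=save(n,f"pics/{n}0.png"); print(n,robot.calibration(n))
a=cv2.imread("pics/top0.png");b=cv2.imread("pics/side0.png")
s=robot.state();print(s,robot.tips_ahead)
E
```

```text
top {'fx': 433.37554785930814, 'fy': 433.37554785930814, 'cx': 272.30393473664367, 'cy': 210.79000493827277, 'extrinsics': array([[-0.02198975, -0.99172687,  0.12646847,  0.4501196 ],
       [-0.99975659,  0.02158596, -0.00456258,  0.01628673],
       [ 0.00179489, -0.12653802, -0.99196013,  1.16477463],
       [ 0.        ,  0.        ,  0.        ,  1.        ]])}
side {'fx': 437.5031433568977, 'fy': 437.5031433568977, 'cx': 275.93404632133473, 'cy': 205.45805430218616, 'extrinsics': array([[-0.66073459, -0.56923728,  0.48928388, -0.11123172],
       [-0.75045238,  0.48720186, -0.44660449,  0.67899637],
       [ 0.01584391, -0.66227129, -0.74909659,  1.15675183],
       [ 0.        ,  0.        ,  0.        ,  1.        ]])}
{'time_s': 0.1, 'joints': array([-1.23743152e+00,  3.53593091e-01,  1.63407749e+00, -5.04314968e-06,
        1.15520167e+00, -2.41934885e-03]), 'dq': array([-0.00040451, -0.00035068, -0.00185489, -0.00080719, -0.00044292,
       -0.00086763]), 'effort': array([-1.94748129e-03, -6.06356549e+01, -3.42819250e+01, -1.51058675e-04,
        3.78656667e-03, -7.81193052e-06]), 'ee_pos': array([ 0.20578197, -0.58967057,  0.21922031]), 'tcp_rot': array([[ 9.44151542e-01,  3.29511284e-01, -4.23074856e-04],
       [ 3.29511556e-01, -9.44150770e-01,  1.20763998e-03],
       [-1.51545038e-06, -1.27960320e-03, -9.99999181e-01]]), 'force': array([-0.28615506,  0.43928788, -0.3314134 ]), 'moment': array([ 0.00780307, -0.02401277,  0.02319898]), 'finger_force': 0.0, 'opening': 0.08552519420733258} 0.022
```

View pics/top0.png

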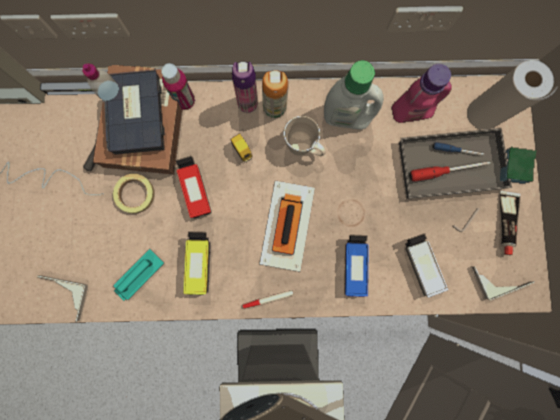

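View pics/side0.png

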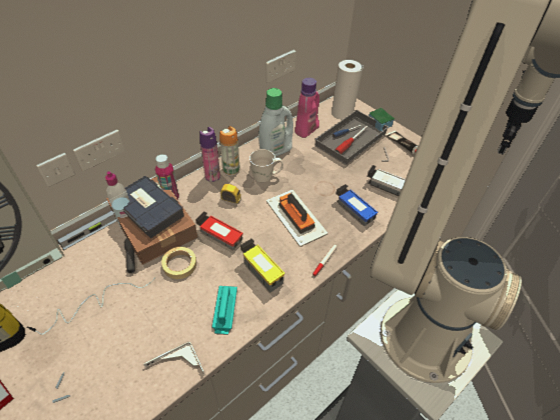

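The three slim cases are red (194,190), blue (357,268) and white (426,267); there is no green one. The deep case is yellow (197,265). The orange top (288,224) is on the dock, and its look-alike is the turquoise one (138,275). The mug is at (302,135), the tape measure at (242,148) and the masking tape at (133,194). Next is an enlarged crop of each.

Run:
```python
from h import *
a=cv2.imread("pics/top0.png")
R=[(255,175,65,100),(170,225,65,75),(170,150,65,75),(330,228,65,75),(398,228,65,75)]
out=np.zeros((600,800,3),np.uint8)
d=cv2.resize(a[175:275,255:320],None,fx=6,fy=6,interpolation=cv2.INTER_CUBIC);out[:600,:390]=d
for i,(x,y,w,h) in enumerate(R[1:]):
    c=cv2.resize(a[y:y+75,x:x+51] if 0 else a[y:y+75,x:x+65],None,fx=3.15,fy=4,interpolation=cv2.INTER_CUBIC)[:300,:204]
    r,q=divmod(i,2);out[r*300:r*300+300,392+q*204:392+q*204+204]=c
cv2.imwrite("pics/crop0.png",out)
```

```text
(no output)
```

View pics/crop0.png

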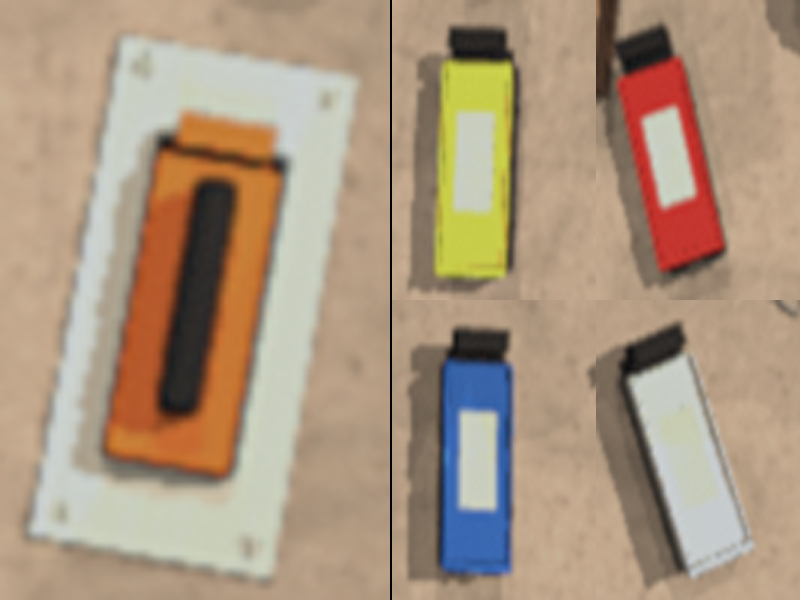

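```bash
cat >> h.py <<'E'
from scipy.optimize import least_squares
def fitrect(n,pix,loc):
    """pix Nx2, loc Nx3 body points (z = world height) -> x,y,yaw deg, residual px"""
    def f(p):
        c,s=np.cos(p[2]),np.sin(p[2])
        return np.concatenate([w2px(n,[p[0]+c*l[0]-s*l[1],p[1]+s*l[0]+c*l[1],l[2]])-q for l,q in zip(loc,pix)])
    g=px2w(n,*np.mean(pix,0),loc[0][2]); best=min((least_squares(f,[g[0],g[1],a]) for a in(-.3,0,.3)),key=lambda r:r.cost)
    return np.r_[best.x[:2],np.degrees(best.x[2])].round(4),np.abs(best.fun).max().round(2)
E
python3 - <<'E'
from h import *
def cv(pts,ox,oy,fx,fy,ix,iy): return [((x-ox+.5)/fx-.5+ix,(y-oy+.5)/fy-.5+iy) for x,y in pts]
d=cv([(121,36),(357,76),(272,580),(30,537)],0,0,6,6,255,175)
print("dock",fitrect("top",d,[(.115,.055,.006),(.115,-.055,.006),(-.115,-.055,.006),(-.115,.055,.006)]))
d=cv([(105,455),(233,477),(287,160),(162,140)],0,0,6,6,255,175)
print("carry",fitrect("top",d,[(-.075,.028,.03),(-.075,-.028,.03),(.06,-.028,.03),(.06,.028,.03)]))
d=cv([(200,180),(176,415)],0,0,6,6,255,175)
d=cv([(218,180),(178,415)],0,0,6,6,255,175)
print("bar ends",px2w("top",*d[0],.074),px2w("top",*d[1],.074))
def lid(name,pts,ox,oy,ix,iy,z):
    d=cv(pts,ox,oy,3.15,4,ix,iy)
    print(name,fitrect("top",d,[(-.075,.028,z),(-.075,-.028,z),(.06,-.028,z),(.06,.028,z)]),[px2w("top",*p,z)[:2].round(3) for p in d])
lid("yellow",[(435,275),(505,276),(513,62),(442,60)],392,0,170,225,.062)
lid("red",[(660,270),(723,250),(682,60),(619,78)],596,0,170,150,.04)
lid("blue",[(441,572),(510,572),(510,362),(443,360)],392,300,330,228,.04)
lid("white",[(690,576),(750,545),(691,356),(628,378)],596,300,398,228,.04)
E
```

```text
dock (array([  0.5578,  -0.028 , -11.3516]), np.float64(0.32))
carry (array([  0.5617,  -0.0292, -11.3245]), np.float64(1.32))
bar ends [ 0.60405904 -0.03638571  0.074     ] [ 0.50505115 -0.01690841  0.074     ]
yellow (array([ 0.4608,  0.2074, -2.4832]), np.float64(0.28)) [array([0.387, 0.239]), array([0.385, 0.183]), array([0.519, 0.176]), array([0.522, 0.233])]
red (array([ 0.6589,  0.2193, 14.6484]), np.float64(1.04)) [array([0.582, 0.226]), array([0.594, 0.174]), array([0.721, 0.208]), array([0.71 , 0.261])]
blue (array([ 0.4452, -0.2021, -2.8517]), np.float64(0.39)) [array([ 0.371, -0.17 ]), array([ 0.37 , -0.226]), array([ 0.504, -0.233]), array([ 0.506, -0.178])]
white (array([ 0.4426, -0.3824, 18.0893]), np.float64(1.61)) [array([ 0.364, -0.38 ]), array([ 0.382, -0.43 ]), array([ 0.504, -0.391]), array([ 0.491, -0.338])]
```

```bash
cat >> h.py <<'E'
def go(x,y,z,yaw):
    from scipy.spatial.transform import Rotation as R
    s=robot.state();A=np.array(s["tcp_rot"]);p=np.array(s["ee_pos"])
    c,q=np.cos(np.radians(yaw)),np.sin(np.radians(yaw))
    B=np.array([[c,q,0],[q,-c,0],[0,0,-1]])
    print("t",(A.T@(np.array([x,y,z])-p)).round(4),"turn",R.from_matrix(A.T@B).as_rotvec(True).round(2))
E
python3 -c "
from h import *
go(.5546,-.0266,.16,-11.35)"
```

```text
t [ 0.5149 -0.4166  0.0598] turn [-7.000e-02  2.000e-02  3.059e+01]
```

>>> arm_command(series=[{"translation": [0.5149, -0.4166, 0.0598], "turn": [-0.07, 0, 30.6], "hand": 1}, {"translation": [0.5149, -0.4166, 0.0598], "turn": [-0.07, 0, 30.6], "hand": 1}, {"translation": [0.5149, -0.4166, 0.0598], "turn": [-0.07, 0, 30.6], "hand": 1}, {"translation": [0.5149, -0.4166, 0.0598], "turn": [-0.07, 0, 30.6], "hand": 1}, {"translation": [0.5149, -0.4166, 0.0598], "turn": [-0.07, 0, 30.6], "hand": 1}, {"translation": [0.5149, -0.4166, 0.0598], "turn": [-0.07, 0, 30.6], "hand": 1}, {"translation": [0.5149, -0.4166, 0.0598], "turn": [-0.07, 0, 30.6], "hand": 1}, {"translation": [0.5149, -0.4166, 0.0598], "turn": [-0.07, 0, 30.6], "hand": 1}, {"translation": [0.5149, -0.4166, 0.0598], "turn": [-0.07, 0, 30.6], "hand": 1}, {"translation": [0.5149, -0.4166, 0.0598], "turn": [-0.07, 0, 30.6], "hand": 1}, {"translation": [0.5149, -0.4166, 0.0598], "turn": [-0.07, 0, 30.6], "hand": 1}, {"translation": [0.5149, -0.4166, 0.0598], "turn": [-0.07, 0, 30.6], "hand": 1}])

```text
time_s: 1.1
ee_pos: [0.4672, -0.1675, 0.175]
tcp_rot: [[0.98, -0.197, 0.0], [-0.197, -0.98, -0.001], [0.0, 0.001, -1.0]]
force: [1.0, -0.9, 0.6]
opening: 0.0857
finger_force: 0.0
```

```bash
python3 -c "
from h import *
print(robot.state()['joints'].round(2))
go(.5546,-.0266,.16,-11.35)"
```

```text
[-0.35  0.21  1.95 -0.    0.99  1.42]
t [ 0.058  -0.1554  0.0148] turn [ 0.07 -0.02 -0.01]
```

>>> arm_command(series=[{"translation": [0.058, -0.1554, 0.0148], "turn": [0, 0, 0], "hand": 1}, {"translation": [0.058, -0.1554, 0.0148], "turn": [0, 0, 0], "hand": 1}, {"translation": [0.058, -0.1554, 0.0148], "turn": [0, 0, 0], "hand": 1}, {"translation": [0.058, -0.1554, 0.0148], "turn": [0, 0, 0], "hand": 1}, {"translation": [0.058, -0.1554, 0.0148], "turn": [0, 0, 0], "hand": 1}, {"translation": [0.058, -0.1554, 0.0148], "turn": [0, 0, 0], "hand": 1}, {"translation": [0.058, -0.1554, 0.0148], "turn": [0, 0, 0], "hand": 1}, {"translation": [0.058, -0.1554, 0.0148], "turn": [0, 0, 0], "hand": 1}])

```text
time_s: 1.77
ee_pos: [0.5534, -0.0294, 0.1601]
tcp_rot: [[0.98, -0.198, -0.001], [-0.198, -0.98, -0.001], [-0.0, 0.002, -1.0]]
force: [0.4, -0.1, -0.5]
opening: 0.0854
finger_force: 0.0
```

```bash
python3 -c "
from h import *
go(.5546,-.0266,.069,-11.35);save('top','pics/t1.png');save('side','pics/s1.png')
a=cv2.imread('pics/t1.png')[150:300,200:400];b=cv2.imread('pics/s1.png')[140:290,230:430]
cv2.imwrite('pics/c1.png',np.vstack([cv2.resize(a,None,fx=2,fy=2,interpolation=2),cv2.resize(b,None,fx=2,fy=2,interpolation=2)]))"
```

```text
t [ 0.0007 -0.0031  0.0911] turn [ 0.09  0.03 -0.05]
```

View pics/c1.png

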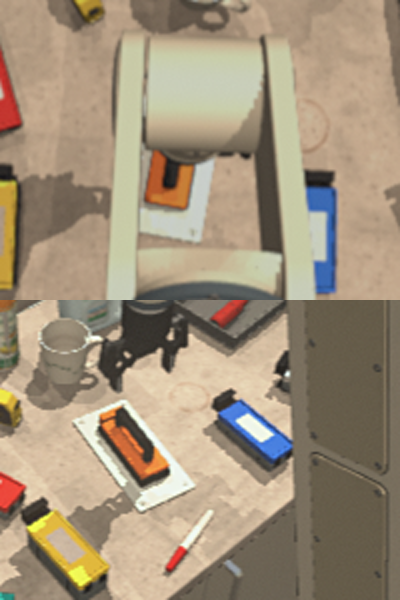

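The open gripper (side view, about (143,355) in the crop) is above the orange top, which is still home in the dock. I'll go down and grip the bar.

>>> arm_command(series=[{"translation": [0.0007, -0.001, 0.04], "hand": 1}, {"translation": [0.0007, -0.001, 0.07], "hand": 1}, {"translation": [0.0007, -0.001, 0.0911], "hand": 1}, {"translation": [0.0007, -0.001, 0.0911], "hand": 1}, {"translation": [0.0007, -0.001, 0.0911], "hand": 1}, {"translation": [0.0007, -0.001, 0.0911], "hand": 1}])

```text
$.series[0]: bad value
```

```bash
python3 -c "
from h import *
go(.5546,-.0266,.069,-11.35)"
```

```text
t [ 0.0004 -0.0034  0.0913] turn [ 0.08 -0.01 -0.1 ]
```

>>> arm_command(series=[{"turn": [0.08, 0, -0.1], "translation": [0.0004, -0.0034, 0.04], "hand": 1}, {"turn": [0.08, 0, -0.1], "translation": [0.0004, -0.0034, 0.07], "hand": 1}, {"turn": [0.08, 0, -0.1], "translation": [0.0004, -0.0034, 0.0911], "hand": 1}, {"turn": [0.08, 0, -0.1], "translation": [0.0004, -0.0034, 0.0911], "hand": 1}, {"turn": [0.08, 0, -0.1], "translation": [0.0004, -0.0034, 0.0911], "hand": 1}, {"turn": [0.08, 0, -0.1], "translation": [0.0004, -0.0034, 0.0911], "hand": 1}])

```text
time_s: 2.37
ee_pos: [0.556, -0.026, 0.0704]
tcp_rot: [[0.981, -0.196, 0.002], [-0.196, -0.981, 0.0], [0.002, -0.0, -1.0]]
force: [-0.9, 0.2, 0.5]
opening: 0.0853
finger_force: 0.0
```

```bash
python3 -c "
from h import *
go(.5546,-.0266,.069,-11.35)"
```

```text
t [-0.0012  0.0008  0.0014] turn [-0.02 -0.1   0.04]
```

>>> arm_command(series=[{"turn": [0, 0, 0], "translation": [0, 0, 0.001], "hand": 0}, {"turn": [0, 0, 0], "translation": [0, 0, 0.001], "hand": 0}, {"turn": [0, 0, 0], "translation": [0, 0, 0.001], "hand": 0}, {"turn": [0, 0, 0], "translation": [0, 0, 0.001], "hand": 0}, {"turn": [0, 0, 0], "translation": [0, 0, 0.001], "hand": 0}, {"turn": [0, 0, 0], "translation": [0, 0, 0.001], "hand": 0}, {"turn": [0, 0, 0], "translation": [0, 0, 0.001], "hand": 0}, {"turn": [0, 0, 0], "translation": [0, 0, 0.001], "hand": 0}, {"turn": [0, 0, 0], "translation": [0, 0, 0.001], "hand": 0}, {"turn": [0, 0, 0], "translation": [0, 0, 0.001], "hand": 0}], force=40)

```text
time_s: 3.2
ee_pos: [0.5552, -0.0254, 0.0681]
tcp_rot: [[0.981, -0.195, 0.0], [-0.195, -0.981, 0.0], [0.0, -0.0, -1.0]]
force: [-0.1, -0.1, -0.4]
opening: 0.0001
finger_force: 0.0
```

```bash
python3 -c "
from h import *
go(.5546,-.0266,.069,-11.35);s=robot.state();print(s['force'],s['moment'],s['opening'],s['finger_force'])"
```

```text
t [-0.0003  0.0013 -0.0009] turn [-0.01 -0.01  0.09]
[-0.08844721 -0.1450647  -0.40490574] [0.07140353 0.03554439 0.01224711] 0.00014326491216112066 0.0
```

The fingers shut fully, so they missed the bar. I'll take a look.

```bash
python3 -c "
from h import *
save('side','pics/s2.png');save('top','pics/t2.png')
p=robot.state()['ee_pos'];print(w2px('side',p),w2px('top',p))
b=cv2.imread('pics/s2.png')[140:265,230:400];a=cv2.imread('pics/t2.png')[160:285,230:345]
cv2.imwrite('pics/c2.png',np.hstack([cv2.resize(b,(510,375),interpolation=2),cv2.resize(a,(290,375),interpolation=2)]))"
```

```text
[297.27742177 204.98474258] [287.02287504 224.03398729]
```

View pics/c2.png

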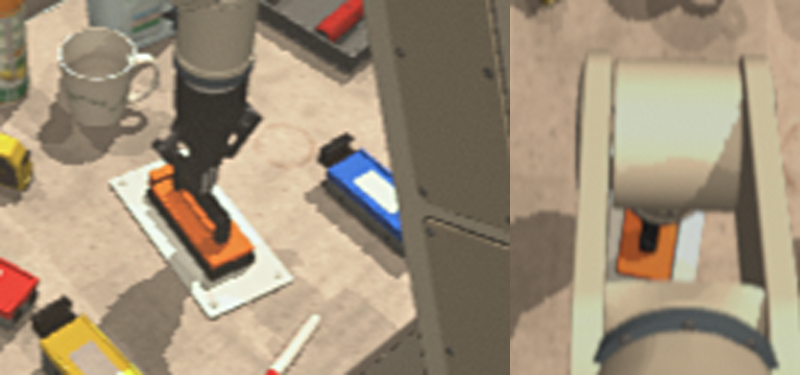

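```bash
python3 -c "
from h import *
f=lambda n:cv2.resize(cv2.imread(n)[165:240,270:323],(392,555),interpolation=cv2.INTER_CUBIC)
im=np.hstack([f('pics/s1.png'),f('pics/s2.png')])
cv2.imwrite('pics/c3.png',im)
for t in(-.05,0,.05):
  for z in (.058,.074): print(t,z,w2px('side',[.5546+t*.98,-.0266-t*.197,z]))
"
```

```text
-0.05 0.058 [305.54197216 216.91043352]
-0.05 0.074 [305.86915002 213.75040121]
0 0.058 [297.5017434  206.91872125]
0 0.074 [297.75615909 203.73796325]
0.05 0.058 [289.76725177 197.30695308]
0.05 0.074 [289.9541699  194.10934005]
```

View pics/c3.png

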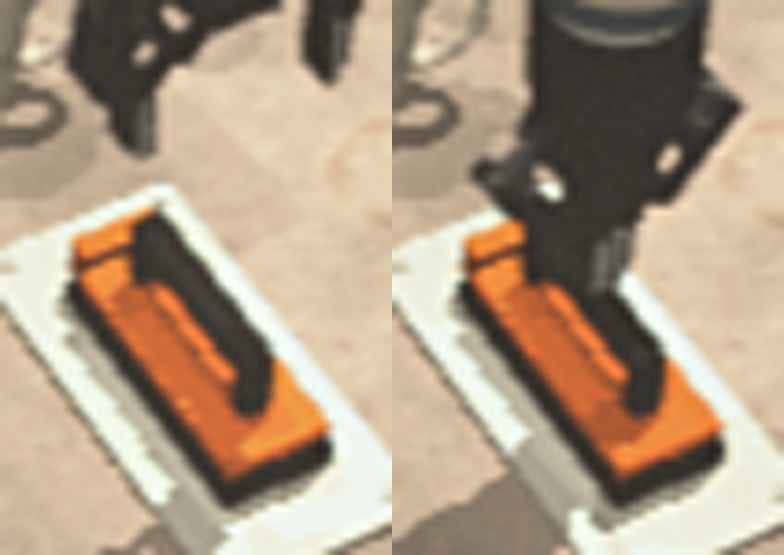

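```bash
python3 -c "
from h import *
y=np.array([-.197,-.98,0])
for z in (.16,.15,.147,.138,.13):
  print(z,[w2px('side',np.array([.5534,-.0294,z])+y*s).round(1) for s in(-.05,.05)])
for z in (.09,.08,.074,.068,.06,.046): print(z,w2px('side',[.5552,-.0254,z]).round(1))
"
```

```text
0.16 [array([286.6, 191.1]), array([313.3, 180.1])]
0.15 [array([286.5, 193.3]), array([313. , 182.2])]
0.147 [array([286.5, 193.9]), array([313. , 182.9])]
0.138 [array([286.4, 195.8]), array([312.7, 184.8])]
0.13 [array([286.3, 197.5]), array([312.5, 186.5])]
0.09 [297.6 200.6]
0.08 [297.5 202.6]
0.074 [297.4 203.8]
0.068 [297.3 205. ]
0.06 [297.1 206.6]
0.046 [296.9 209.3]
```

```bash
python3 -c "
from h import *
print(w2px('side',[.2058,-.5897,.22]),w2px('side',[.2058,-.5897,.198]))
f=lambda n,r:cv2.resize(cv2.imread(n)[r[1]:r[1]+100,r[0]:r[0]+70],(392,560),interpolation=cv2.INTER_CUBIC)
cv2.imwrite('pics/c4.png',np.hstack([f('pics/side0.png',(480,80)),f('pics/t2.png',(255,190))]))
s=robot.state();print(s['ee_pos'],s['joints'].round(3),s['opening'])
"
```

```text
[499.62168094 150.68918451] [496.95563403 155.74293472]
[ 0.55520115 -0.02540709  0.06811975] [-0.049  0.439  1.902  0.     0.801  1.719] 7.477274715550184e-05
```

View pics/c4.png

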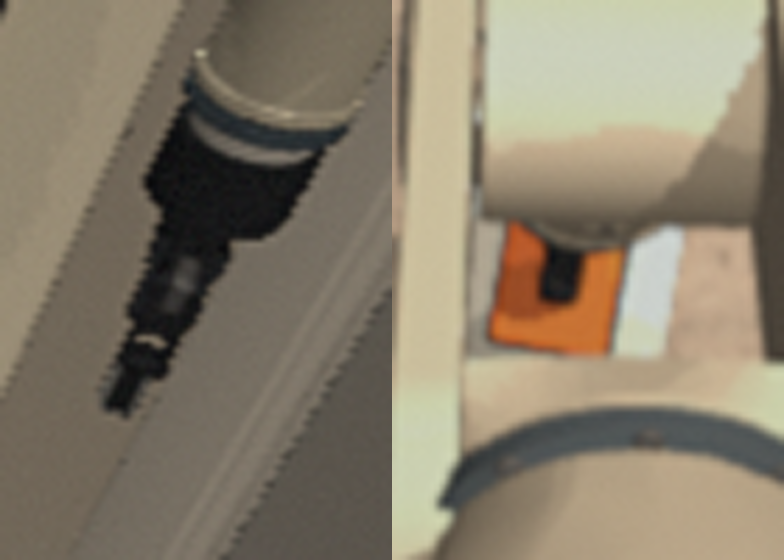

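>>> arm_command(series=[{"turn": [0, 0, 0], "translation": [0, 0, 0.001], "hand": 0}, {"turn": [0, 0, 0], "translation": [0, 0, 0.002], "hand": 0}, {"turn": [0, 0, 0], "translation": [0, 0, 0.003], "hand": 0}, {"turn": [0, 0, 0], "translation": [0, 0, 0.003], "hand": 0}, {"turn": [0, 0, 0], "translation": [0, 0, 0.003], "hand": 0}])

```text
time_s: 3.72
ee_pos: [0.5551, -0.0254, 0.065]
tcp_rot: [[0.981, -0.195, 0.0], [-0.195, -0.981, 0.0], [0.0, -0.0, -1.0]]
force: [-0.4, -0.1, -0.4]
opening: -0.0001
finger_force: 0.0
```

```bash
python3 -c "
from h import *
for i in range(3): save('side','pics/s3.png')
s=robot.state();print(s['ee_pos'],s['force'],s['moment'],s['opening'],s['finger_force'])
b=cv2.absdiff(cv2.imread('pics/s1.png'),cv2.imread('pics/s3.png'))[200:240,280:323].max(2);print((b>25).astype(int).sum(1))"
```

```text
[ 0.55518867 -0.02542016  0.06515651] [-0.51575329 -0.88044134  0.22082559] [ 0.03383714  0.0480033  -0.01353348] 0.00027192493574385056 0.0
[ 6  5  4  4  2  0  0  0  0  0  0  0  0  0  0  0  3  0  0  5  5  8  9 10
  8  7  8  8  7  8 12 11 14 12 18 20 15 16 14 14]
```

>>> arm_command(series=[{"turn": [0, 0, 0], "translation": [0, 0, 0.001], "hand": 0}, {"turn": [0, 0, 0], "translation": [0, 0, 0.002], "hand": 0}, {"turn": [0, 0, 0], "translation": [0, 0, 0.003], "hand": 0}, {"turn": [0, 0, 0], "translation": [0, 0, 0.004], "hand": 0}, {"turn": [0, 0, 0], "translation": [0, 0, 0.004], "hand": 0}])

```text
time_s: 4.28
ee_pos: [0.5553, -0.0254, 0.0626]
tcp_rot: [[0.981, -0.195, 0.0], [-0.195, -0.981, 0.0], [0.0, -0.0, -1.0]]
force: [-6.9, 0.5, 19.1]
opening: -0.0001
finger_force: 9.8
```

>>> arm_command(series=[{"turn": [0, 0, 0], "translation": [0, 0, 0.001], "hand": 0}, {"turn": [0, 0, 0], "translation": [0, 0, 0.002], "hand": 0}, {"turn": [0, 0, 0], "translation": [0, 0, 0.003], "hand": 0}, {"turn": [0, 0, 0], "translation": [0, 0, 0.003], "hand": 0}, {"turn": [0, 0, 0], "translation": [0, 0, 0.003], "hand": 0}])

```text
time_s: 4.7
ee_pos: [0.5554, -0.0254, 0.0624]
tcp_rot: [[0.981, -0.195, 0.001], [-0.195, -0.981, 0.0], [0.001, -0.0, -1.0]]
force: [-17.2, 0.8, 53.5]
opening: 0.0002
finger_force: 27.0
```

>>> arm_command(series=[{"turn": [0, 0, 0], "translation": [0, 0, -0.02], "hand": 0}, {"turn": [0, 0, 0], "translation": [0, 0, -0.027], "hand": 0.6}, {"turn": [0, 0, 0], "translation": [0, 0, -0.027], "hand": 0.6}, {"turn": [0, 0, 0], "translation": [0, 0, -0.027], "hand": 0.6}, {"turn": [0, 0, 0], "translation": [0, 0, -0.027], "hand": 0.6}])

```text
time_s: 5.12
ee_pos: [0.5546, -0.0254, 0.0843]
tcp_rot: [[0.981, -0.195, -0.001], [-0.195, -0.981, 0.0], [-0.001, -0.0, -1.0]]
force: [0.4, 0.4, -0.1]
opening: 0.0482
finger_force: 0.0
```

```bash
python3 -c "
from h import *
for z in(.198,.211,.245): print(z,w2px('side',[.2058-.0165,-.5897+.047,z]))
s=robot.state();print(s['ee_pos'],s['force'],s['opening'],s['joints'])
save('side','pics/s4.png');c=cv2.imread('pics/s4.png')[120:240,250:350];cv2.imwrite('pics/c5.png',cv2.resize(c,(500,600),interpolation=2))"
```

```text
0.198 [493.95186371 164.73212425]
0.211 [495.53147596 161.76071932]
0.245 [499.76850326 153.79045709]
[ 0.55463167 -0.02539582  0.08428371] [ 0.44391071  0.42836512 -0.07853146] 0.048247458226798504 [-4.85706794e-02  4.14603713e-01  1.89338307e+00  2.37762368e-04
  8.34371919e-01  1.71858268e+00]
```

View pics/c5.png

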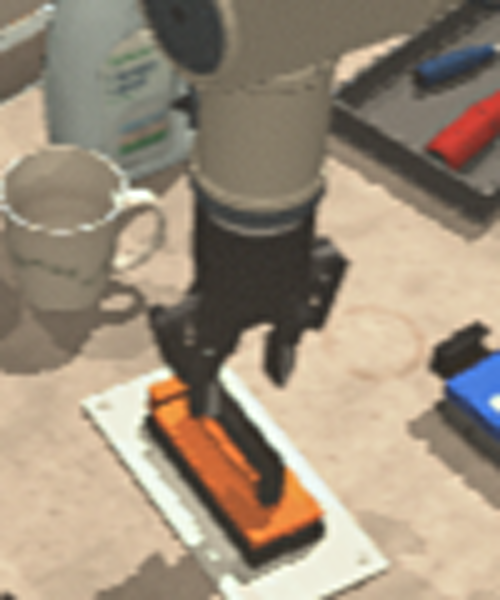

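The picture shows half-open fingertips at about (207,418) and (280,385), either side of the bar but too high. The fingertips touched the bar top (z 0.074) at a TCP reading of 0.0625, and every picture agrees with that. So the real tips stand about 33 mm higher than the reported pose implies, and I'll use tip z = TCP z + 0.0115.

>>> arm_command(series=[{"turn": [0, 0, 0], "translation": [0, 0.001, 0.015], "hand": 0.6}, {"turn": [0, 0, 0], "translation": [0, 0.001, 0.025], "hand": 0.6}, {"turn": [0, 0, 0], "translation": [0, 0.001, 0.035], "hand": 0.6}, {"turn": [0, 0, 0], "translation": [0, 0.001, 0.042], "hand": 0.6}, {"turn": [0, 0, 0], "translation": [0, 0.001, 0.042], "hand": 0.6}, {"turn": [0, 0, 0], "translation": [0, 0.001, 0.042], "hand": 0.6}])

```text
time_s: 5.67
ee_pos: [0.5545, -0.0263, 0.0424]
tcp_rot: [[0.981, -0.195, -0.001], [-0.195, -0.981, 0.0], [-0.001, -0.0, -1.0]]
force: [0.1, -0.3, 0.7]
opening: 0.0512
finger_force: 0.0
```

>>> arm_command(series=[{"turn": [0, 0, 0], "translation": [0, 0, 0.003], "hand": 0.6}, {"turn": [0, 0, 0], "translation": [0, 0, 0.005], "hand": 0.6}, {"turn": [0, 0, 0], "translation": [0, 0, 0.005], "hand": 0}, {"turn": [0, 0, 0], "translation": [0, 0, 0.005], "hand": 0}, {"turn": [0, 0, 0], "translation": [0, 0, 0.005], "hand": 0}, {"turn": [0, 0, 0], "translation": [0, 0, 0.005], "hand": 0}, {"turn": [0, 0, 0], "translation": [0, 0, 0.005], "hand": 0}, {"turn": [0, 0, 0], "translation": [0, 0, 0.005], "hand": 0}])

```text
time_s: 6.33
ee_pos: [0.5552, -0.0264, 0.0384]
tcp_rot: [[0.981, -0.195, 0.001], [-0.195, -0.981, 0.0], [0.001, -0.0, -1.0]]
force: [0.9, 1.0, 2.8]
opening: 0.0194
finger_force: 42.8
```

```bash
python3 -c "
from h import *
s=robot.state();print(s['ee_pos'],s['force'],s['moment'],s['opening'],s['finger_force'])"
```

```text
[ 0.55517701 -0.02637915  0.03838388] [0.92705559 0.95774281 2.8225592 ] [0.01173531 0.01960112 0.05632518] 0.01942357480176817 42.83609390258789
```

>>> arm_command(series=[{"turn": [0, 0, 0], "translation": [0, 0.001, 0], "hand": 0}, {"turn": [0, 0, 0], "translation": [0, 0.002, 0], "hand": 0}, {"turn": [0, 0, 0], "translation": [0, 0.003, 0], "hand": 0}, {"turn": [0, 0, 0], "translation": [0, 0.004, 0], "hand": 0}, {"turn": [0, 0, 0], "translation": [0, 0.004, 0], "hand": 0}, {"turn": [0, 0, 0], "translation": [0, 0.004, 0], "hand": 0}])

```text
time_s: 6.83
ee_pos: [0.5548, -0.0296, 0.0385]
tcp_rot: [[0.981, -0.196, 0.001], [-0.196, -0.981, 0.001], [0.001, -0.002, -1.0]]
force: [1.3, 6.3, 4.4]
opening: 0.0196
finger_force: 43.6
```

>>> arm_command(series=[{"turn": [0, 0, 0], "translation": [0, -0.002, 0], "hand": 0}, {"turn": [0, 0, 0], "translation": [0, -0.004, 0], "hand": 0}, {"turn": [0, 0, 0], "translation": [0, -0.006, 0], "hand": 0}, {"turn": [0, 0, 0], "translation": [0, -0.008, 0], "hand": 0}, {"turn": [0, 0, 0], "translation": [0, -0.008, 0], "hand": 0}, {"turn": [0, 0, 0], "translation": [0, -0.008, 0], "hand": 0}])

```text
time_s: 7.33
ee_pos: [0.5555, -0.0239, 0.0382]
tcp_rot: [[0.981, -0.195, -0.0], [-0.195, -0.981, -0.002], [0.0, 0.002, -1.0]]
force: [-1.4, -10.2, 4.8]
opening: 0.0196
finger_force: 43.2
```

>>> arm_command(series=[{"turn": [0, 0, 0], "translation": [0, 0.0044, 0], "hand": 0}, {"turn": [0, 0, 0], "translation": [0, 0.0044, -0.003], "hand": 0}, {"turn": [0, 0, 0], "translation": [0, 0.0044, -0.006], "hand": 0}, {"turn": [0, 0, 0], "translation": [0, 0.0044, -0.006], "hand": 0}, {"turn": [0, 0, 0], "translation": [-0.01, 0.0044, -0.006], "hand": 0}, {"turn": [0, 0, 0], "translation": [-0.02, 0.0044, -0.006], "hand": 0}, {"turn": [0, 0, 0], "translation": [-0.028, 0.0044, -0.006], "hand": 0}, {"turn": [0, 0, 0], "translation": [-0.028, 0.0044, -0.006], "hand": 0}, {"turn": [0, 0, 0], "translation": [-0.028, 0.0044, -0.03], "hand": 0}, {"turn": [0, 0, 0], "translation": [-0.028, 0.0044, -0.065], "hand": 0}, {"turn": [0, 0, 0], "translation": [-0.028, 0.0044, -0.065], "hand": 0}, {"turn": [0, 0, 0], "translation": [-0.028, 0.0044, -0.065], "hand": 0}])

```text
time_s: 8.33
ee_pos: [0.5289, -0.0213, 0.1049]
tcp_rot: [[0.981, -0.195, 0.005], [-0.195, -0.981, 0.0], [0.004, -0.001, -1.0]]
force: [-0.1, 0.7, -1.1]
opening: 0.0188
finger_force: 42.3
```

```bash
python3 -c "
from h import *
s=robot.state();print(s['ee_pos'],s['force'],s['moment'],s['opening'],s['finger_force'])
go(.62,-.17,.10,-11.3); go(.62,-.17,.0184,-11.3)"
```

```text
[ 0.52887758 -0.02131337  0.1048952 ] [-0.0973465   0.72862844 -1.07051455] [-0.04168093  0.00976244 -0.0289103 ] 0.018753693322997627 42.320857644081116
t [0.1184 0.128  0.0053] turn [-0.05 -0.26  0.05]
t [0.118  0.1281 0.0869] turn [-0.05 -0.26  0.05]
```

>>> arm_command(series=[{"turn": [0, 0, 0], "translation": [0.029, 0.032, 0], "hand": 0}, {"turn": [0, 0, 0], "translation": [0.058, 0.064, 0], "hand": 0}, {"turn": [0, 0, 0], "translation": [0.088, 0.096, 0], "hand": 0}, {"turn": [0, 0, 0], "translation": [0.118, 0.128, 0], "hand": 0}, {"turn": [0, 0, 0], "translation": [0.118, 0.128, 0.02], "hand": 0}, {"turn": [0, 0, 0], "translation": [0.118, 0.128, 0.045], "hand": 0}, {"turn": [0, 0, 0], "translation": [0.118, 0.128, 0.065], "hand": 0}, {"turn": [0, 0, 0], "translation": [0.118, 0.128, 0.078], "hand": 0}, {"turn": [0, 0, 0], "translation": [0.118, 0.128, 0.078], "hand": 0}, {"turn": [0, 0, 0], "translation": [0.118, 0.128, 0.083], "hand": 0}, {"turn": [0, 0, 0], "translation": [0.118, 0.128, 0.083], "hand": 0}])

```text
time_s: 9.25
ee_pos: [0.6183, -0.1696, 0.02]
tcp_rot: [[0.981, -0.195, 0.0], [-0.195, -0.981, 0.0], [0.0, -0.0, -1.0]]
force: [-0.2, -0.5, -1.1]
opening: 0.0191
finger_force: 42.2
```

>>> arm_command(series=[{"turn": [0, 0, 0], "translation": [0, 0, 0.001], "hand": 0}, {"turn": [0, 0, 0], "translation": [0, 0, 0.002], "hand": 0}, {"turn": [0, 0, 0], "translation": [0, 0, 0.003], "hand": 0}, {"turn": [0, 0, 0], "translation": [0, 0, 0.003], "hand": 0}])

```text
time_s: 9.58
ee_pos: [0.619, -0.1699, 0.0184]
tcp_rot: [[0.981, -0.195, 0.002], [-0.195, -0.981, -0.0], [0.002, -0.0, -1.0]]
force: [-0.8, 1.5, 3.7]
opening: 0.0191
finger_force: 42.9
```

>>> arm_command(series=[{"turn": [0, 0, 0], "translation": [0, 0, -0.001], "hand": 0.7}, {"turn": [0, 0, 0], "translation": [0, 0, -0.001], "hand": 0.7}, {"turn": [0, 0, 0], "translation": [0, 0, -0.001], "hand": 0.7}, {"turn": [0, 0, 0], "translation": [0, 0, -0.001], "hand": 0.7}, {"turn": [0, 0, 0], "translation": [0, 0, -0.001], "hand": 0.7}, {"turn": [0, 0, 0], "translation": [0, 0, -0.03], "hand": 1}, {"turn": [0, 0, 0], "translation": [0, 0, -0.065], "hand": 1}, {"turn": [0, 0, 0], "translation": [0, 0, -0.09], "hand": 1}, {"turn": [0, 0, 0], "translation": [0, 0, -0.09], "hand": 1}, {"turn": [0, 0, 0], "translation": [0, 0, -0.09], "hand": 1}])

```text
time_s: 10.42
ee_pos: [0.6193, -0.1702, 0.1089]
tcp_rot: [[0.981, -0.195, 0.004], [-0.195, -0.981, -0.001], [0.004, -0.0, -1.0]]
force: [-0.4, 0.2, 0.6]
opening: 0.0854
finger_force: 0.0
```

```bash
python3 -c "
from h import *
s=robot.state();print(s['ee_pos'],s['opening'])
go(.4608,.2074,.10,-2.5)"
```

```text
[ 0.61933936 -0.17023712  0.10890006] 0.08540149936759395
t [-0.2293 -0.3394  0.008 ] turn [ 0.02 -0.21 -8.77]
```

>>> arm_command(series=[{"turn": [0, 0, -3], "translation": [-0.115, -0.17, 0.004], "hand": 1}, {"turn": [0, 0, -8.8], "translation": [-0.2293, -0.3394, 0.008], "hand": 1}, {"turn": [0, 0, -8.8], "translation": [-0.2293, -0.3394, 0.008], "hand": 1}, {"turn": [0, 0, -8.8], "translation": [-0.2293, -0.3394, 0.008], "hand": 1}, {"turn": [0, 0, -8.8], "translation": [-0.2293, -0.3394, 0.008], "hand": 1}, {"turn": [0, 0, -8.8], "translation": [-0.2293, -0.3394, 0.008], "hand": 1}, {"turn": [0, 0, -8.8], "translation": [-0.2293, -0.3394, 0.008], "hand": 1}, {"turn": [0, 0, -8.8], "translation": [-0.2293, -0.3394, 0.008], "hand": 1}, {"turn": [0, 0, -8.8], "translation": [-0.2293, -0.3394, 0.008], "hand": 1}, {"turn": [0, 0, -8.8], "translation": [-0.2293, -0.3394, 0.008], "hand": 1}, {"turn": [0, 0, -8.8], "translation": [-0.2293, -0.3394, 0.008], "hand": 1}, {"turn": [0, 0, -8.8], "translation": [-0.2293, -0.3394, 0.008], "hand": 1}])

```text
time_s: 11.42
ee_pos: [0.458, 0.2088, 0.098]
tcp_rot: [[0.999, -0.039, -0.002], [-0.039, -0.999, -0.001], [-0.002, 0.001, -1.0]]
force: [0.7, -0.1, -0.0]
opening: 0.0858
finger_force: 0.0
```

```bash
python3 -c "
from h import *
save('top','pics/t5.png');save('side','pics/s5.png')
a=cv2.imread('pics/t5.png')[120:320,110:470]
b=cv2.imread('pics/s5.png')[140:330,170:420]
cv2.imwrite('pics/c6.png',np.vstack([cv2.resize(a,(540,300),interpolation=2),np.hstack([cv2.resize(b,(395,300),interpolation=2),np.zeros((300,145,3),np.uint8)])]))
go(.4608,.2074,.10,-2.5)"
```

```text
t [ 0.0016 -0.0003 -0.0016] turn [0.04 0.05 0.07]
```

View pics/c6.png

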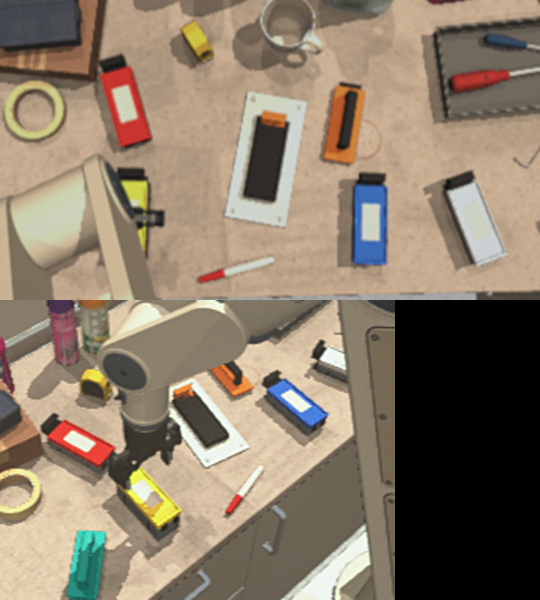

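The carry top stands alone at crop (345,125), the dock is free at (265,155), and the gripper straddles the yellow case at (140,205). I'll go down and grip.

>>> arm_command(series=[{"turn": [0, 0, 0], "translation": [0.0016, 0, 0.03], "hand": 1}, {"turn": [0, 0, 0], "translation": [0.0016, 0, 0.06], "hand": 1}, {"turn": [0, 0, 0], "translation": [0.0016, 0, 0.08], "hand": 1}, {"turn": [0, 0, 0], "translation": [0.0016, 0, 0.09], "hand": 1}, {"turn": [0, 0, 0], "translation": [0.0016, 0, 0.09], "hand": 1}, {"turn": [0, 0, 0], "translation": [0.0016, 0, 0.09], "hand": 0}, {"turn": [0, 0, 0], "translation": [0.0016, 0, 0.09], "hand": 0}, {"turn": [0, 0, 0], "translation": [0.0016, 0, 0.09], "hand": 0}, {"turn": [0, 0, 0], "translation": [0.0016, 0, 0.09], "hand": 0}, {"turn": [0, 0, 0], "translation": [0.0016, 0, 0.09], "hand": 0}, {"turn": [0, 0, 0], "translation": [0.0016, 0, 0.09], "hand": 0}], force=60)

```text
time_s: 12.43
ee_pos: [0.4624, 0.208, 0.0105]
tcp_rot: [[0.999, -0.043, 0.003], [-0.043, -0.999, 0.001], [0.003, -0.001, -1.0]]
force: [0.2, -2.8, 7.9]
opening: 0.0552
finger_force: 64.7
```

```bash
python3 -c "
from h import *
s=robot.state();print(s['ee_pos'],s['force'],s['moment'],s['opening'],s['finger_force'])"
```

```text
[0.46238109 0.20796943 0.01053433] [ 0.16522069 -2.8264266   7.8606734 ] [-0.68531627 -0.02823805 -0.15021115] 0.05522256964105773 64.6593551337719
```

>>> arm_command(series=[{"turn": [0, 0, 0], "translation": [0, 0, -0.02], "hand": 0}, {"turn": [0, 0, 0], "translation": [0, 0, -0.05], "hand": 0}, {"turn": [0, 0, 0], "translation": [0, 0, -0.08], "hand": 0}, {"turn": [0, 0, 0], "translation": [0, 0, -0.08], "hand": 0}, {"turn": [0, 0, 0], "translation": [0, 0, -0.08], "hand": 0}])

```text
time_s: 12.85
ee_pos: [0.4623, 0.2083, 0.0909]
tcp_rot: [[0.999, -0.043, 0.004], [-0.043, -0.999, 0.002], [0.004, -0.002, -1.0]]
force: [-0.2, 0.3, -4.7]
opening: 0.0552
finger_force: 65.9
```

```bash
python3 -c "
from h import *
s=robot.state();print(s['ee_pos'],s['force'],s['opening'],s['finger_force'])
go(.5417,-.0242,.08,-11.3)"
```

```text
[0.46227992 0.20828177 0.09086708] [-0.20976513  0.32871492 -4.65653979] 0.055182203263403146 65.94843551516533
t [0.0892 0.2289 0.0108] turn [-0.13 -0.22  8.85]
```

>>> arm_command(series=[{"turn": [0, 0, 2], "translation": [0.015, 0.038, 0], "hand": 0}, {"turn": [0, 0, 4], "translation": [0.03, 0.076, 0], "hand": 0}, {"turn": [0, 0, 6], "translation": [0.045, 0.115, 0], "hand": 0}, {"turn": [0, 0, 8.8], "translation": [0.06, 0.153, 0], "hand": 0}, {"turn": [0, 0, 8.8], "translation": [0.075, 0.191, 0], "hand": 0}, {"turn": [0, 0, 8.8], "translation": [0.0892, 0.2289, 0], "hand": 0}, {"turn": [-0.1, -0.2, 8.8], "translation": [0.0892, 0.2289, 0.0108], "hand": 0}, {"turn": [-0.1, -0.2, 8.8], "translation": [0.0892, 0.2289, 0.0108], "hand": 0}, {"turn": [-0.1, -0.2, 8.8], "translation": [0.0892, 0.2289, 0.0108], "hand": 0}, {"turn": [-0.1, -0.2, 8.8], "translation": [0.0892, 0.2289, 0.0108], "hand": 0}])

```text
time_s: 13.68
ee_pos: [0.5393, -0.024, 0.0775]
tcp_rot: [[0.981, -0.195, -0.006], [-0.195, -0.981, -0.001], [-0.005, 0.002, -1.0]]
force: [-0.9, 0.3, -4.3]
opening: 0.0552
finger_force: 66.3
```

```bash
python3 -c "
from h import *
save('top','pics/t6.png');save('side','pics/s6.png')
a=cv2.imread('pics/s6.png')[130:255,230:390];cv2.imwrite('pics/c7.png',cv2.resize(a,(768,600),interpolation=2))
s=robot.state();print(s['ee_pos'],s['force'],s['opening'],s['finger_force'])
go(.5417,-.0242,.0365,-11.3)"
```

```text
[ 0.53998035 -0.02371121  0.07823221] [-0.78608885  0.41621286 -4.28731436] 0.05526981966933274 66.26367822289467
t [0.0019 0.0001 0.0417] turn [0.1  0.21 0.13]
```

View pics/c7.png

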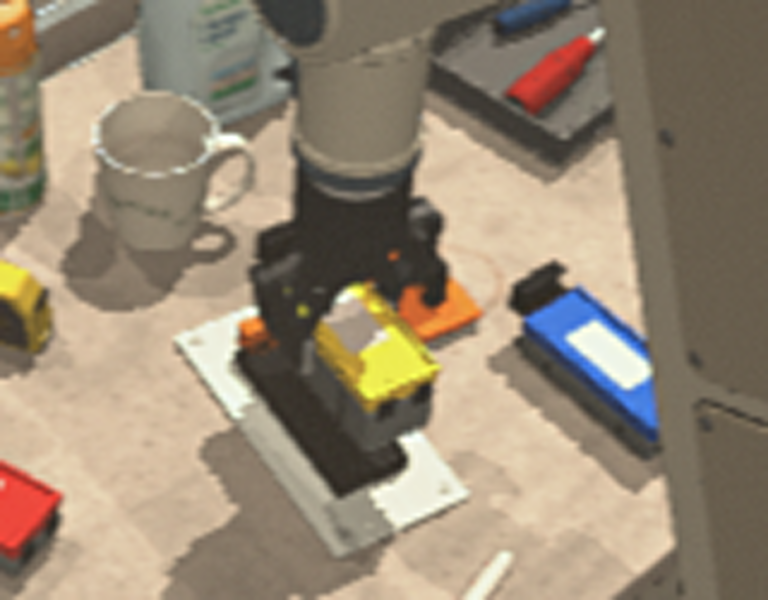

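The deep case is held level above the seat, with its front at about (400,430). I'll lower it to 6 mm above the pocket floor and slide it.

>>> arm_command(series=[{"turn": [0, 0.1, 0], "translation": [0.001, 0.0002, 0.02], "hand": 0}, {"turn": [0, 0.1, 0], "translation": [0.001, 0.0002, 0.035], "hand": 0}, {"turn": [0, 0.1, 0], "translation": [0.001, 0.0002, 0.0415], "hand": 0}, {"turn": [0, 0.1, 0], "translation": [0.001, 0.0002, 0.0415], "hand": 0}, {"turn": [0, 0.1, 0], "translation": [0.001, 0.0002, 0.0415], "hand": 0}])

```text
time_s: 14.2
ee_pos: [0.5412, -0.0247, 0.037]
tcp_rot: [[0.981, -0.194, -0.002], [-0.194, -0.981, -0.001], [-0.002, 0.002, -1.0]]
force: [-0.6, -0.4, -3.1]
opening: 0.0551
finger_force: 66.4
```

```bash
python3 -c "
from h import *
s=robot.state();print(s['ee_pos'],s['force'])
go(.5417,-.0242,.0365,-11.3);go(.5594,-.0277,.0365,-11.3)"
```

```text
[ 0.54117648 -0.02470649  0.03703907] [-0.56206655 -0.41266789 -3.05912921]
t [ 0.0004 -0.0006  0.0005] turn [0.1 0.1 0.1]
t [ 0.0185 -0.0006  0.0005] turn [0.1 0.1 0.1]
```

Now slide to +x, going a bit past nominal to feel the post.

>>> arm_command(series=[{"turn": [0.1, 0.1, 0.1], "translation": [0.004, -0.0004, 0.0005], "hand": 0}, {"turn": [0.1, 0.1, 0.1], "translation": [0.008, -0.0004, 0.0005], "hand": 0}, {"turn": [0.1, 0.1, 0.1], "translation": [0.012, -0.0004, 0.0005], "hand": 0}, {"turn": [0.1, 0.1, 0.1], "translation": [0.015, -0.0004, 0.0005], "hand": 0}, {"turn": [0.1, 0.1, 0.1], "translation": [0.018, -0.0004, 0.0005], "hand": 0}, {"turn": [0.1, 0.1, 0.1], "translation": [0.02, -0.0004, 0.0005], "hand": 0}, {"turn": [0.1, 0.1, 0.1], "translation": [0.021, -0.0004, 0.0005], "hand": 0}, {"turn": [0.1, 0.1, 0.1], "translation": [0.021, -0.0004, 0.0005], "hand": 0}])

```text
time_s: 14.87
ee_pos: [0.5616, -0.029, 0.0362]
tcp_rot: [[0.98, -0.197, -0.0], [-0.197, -0.98, -0.0], [-0.0, 0.0, -1.0]]
force: [-1.2, -0.0, -2.7]
opening: 0.0554
finger_force: 66.7
```

>>> arm_command(series=[{"turn": [0, 0, 0], "translation": [0.001, -0.0006, 0], "hand": 0}, {"turn": [0, 0, 0], "translation": [0.002, -0.0006, 0], "hand": 0}, {"turn": [0, 0, 0], "translation": [0.003, -0.0006, 0], "hand": 0}, {"turn": [0, 0, 0], "translation": [0.003, -0.0006, 0], "hand": 0}])

```text
time_s: 15.2
ee_pos: [0.5619, -0.0286, 0.0357]
tcp_rot: [[0.98, -0.197, -0.006], [-0.197, -0.98, 0.0], [-0.006, 0.001, -1.0]]
force: [-10.6, 1.6, 1.9]
opening: 0.0554
finger_force: 67.0
```

>>> arm_command(series=[{"turn": [0, 0, 0], "translation": [-0.005, 0, 0], "hand": 0}, {"turn": [0, 0, 0], "translation": [-0.005, 0, 0], "hand": 0}, {"turn": [0, 0, 0], "translation": [-0.005, 0, 0.002], "hand": 0}, {"turn": [0, 0, 0], "translation": [-0.005, 0, 0.004], "hand": 0}, {"turn": [0, 0, 0], "translation": [-0.005, 0, 0.006], "hand": 0}, {"turn": [0, 0, 0], "translation": [-0.005, 0, 0.0065], "hand": 0}, {"turn": [0, 0, 0], "translation": [-0.005, 0, 0.0065], "hand": 0}])

```text
time_s: 15.78
ee_pos: [0.5607, -0.0281, 0.0306]
tcp_rot: [[0.98, -0.197, 0.001], [-0.197, -0.98, -0.0], [0.001, -0.0, -1.0]]
force: [-3.4, 1.0, 7.0]
opening: 0.0554
finger_force: 67.7
```

```bash
python3 -c "
from h import *
s=robot.state();print(s['ee_pos'],s['force'],s['moment'],s['opening'])
go(.5593,-.0277,.0305,-11.3)"
```

```text
[ 0.56069312 -0.02805054  0.03055192] [-3.3541505   1.02303047  6.97459154] [-0.03946218  0.37563752 -0.07089216] 0.05543248127893023
t [-0.0014 -0.0001  0.    ] turn [-0.01 -0.08 -0.06]
```

>>> arm_command(series=[{"turn": [0, 0, 0], "translation": [0, 0, -0.001], "hand": 1}, {"turn": [0, 0, 0], "translation": [0, 0, -0.001], "hand": 1}, {"turn": [0, 0, 0], "translation": [0, 0, -0.001], "hand": 1}, {"turn": [0, 0, 0], "translation": [0, 0, -0.001], "hand": 1}, {"turn": [0, 0, 0], "translation": [0, 0, -0.001], "hand": 1}, {"turn": [0, 0, 0], "translation": [0, 0, -0.03], "hand": 1}, {"turn": [0, 0, 0], "translation": [0, 0, -0.06], "hand": 1}, {"turn": [0, 0, 0], "translation": [0, 0, -0.1], "hand": 1}, {"turn": [0, 0, 0], "translation": [0, 0, -0.1], "hand": 1}, {"turn": [0, 0, 0], "translation": [0, 0, -0.1], "hand": 1}])

```text
time_s: 16.62
ee_pos: [0.5619, -0.0281, 0.1321]
tcp_rot: [[0.98, -0.197, 0.005], [-0.197, -0.98, -0.0], [0.005, -0.001, -1.0]]
force: [0.2, 0.2, -0.7]
opening: 0.0856
finger_force: 0.0
```

```bash
python3 -c "
from h import *
s=robot.state();print(s['ee_pos'],s['opening'])
go(.4467,-.2021,.12,-2.85)"
```

```text
[ 0.56186941 -0.02809958  0.1321273 ] 0.08562177728876888
t [-0.0787  0.1933  0.0116] turn [-0.02 -0.31 -8.51]
```

>>> arm_command(series=[{"turn": [0, -0.3, -4], "translation": [-0.0787, 0.1933, 0.0116], "hand": 1}, {"turn": [0, -0.3, -8.5], "translation": [-0.0787, 0.1933, 0.0116], "hand": 1}, {"turn": [0, -0.3, -8.5], "translation": [-0.0787, 0.1933, 0.0116], "hand": 1}, {"turn": [0, -0.3, -8.5], "translation": [-0.0787, 0.1933, 0.0116], "hand": 1}, {"turn": [0, -0.3, -8.5], "translation": [-0.0787, 0.1933, 0.0116], "hand": 1}, {"turn": [0, -0.3, -8.5], "translation": [-0.0787, 0.1933, 0.0116], "hand": 1}, {"turn": [0, -0.3, -8.5], "translation": [-0.0787, 0.1933, 0.0116], "hand": 1}, {"turn": [0, -0.3, -8.5], "translation": [-0.0787, 0.1933, 0.0116], "hand": 1}])

```text
time_s: 17.28
ee_pos: [0.4444, -0.2018, 0.1174]
tcp_rot: [[0.999, -0.051, -0.006], [-0.051, -0.999, 0.001], [-0.006, -0.001, -1.0]]
force: [-0.0, -1.3, -0.3]
opening: 0.0853
finger_force: 0.0
```

```bash
python3 -c "
from h import *
save('top','pics/t7.png');save('side','pics/s7.png')
a=cv2.imread('pics/t7.png')[130:310,150:460];b=cv2.imread('pics/s7.png')[150:270,230:400]
cv2.imwrite('pics/c8.png',np.vstack([cv2.resize(a,(500,290),interpolation=2),cv2.resize(b,(500,300),interpolation=2)[:,:500]]))
go(.4467,-.2021,-.004,-2.85)"
```

```text
t [0.0021 0.001  0.1217] turn [-0.04  0.3   0.05]
```

View pics/c8.png

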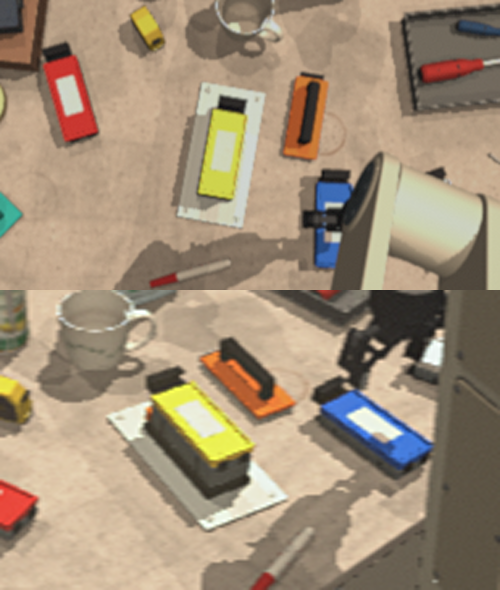

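The deep case is home and level at (223,150), and blue (330,225) has not moved. I'll go down and grip blue.

>>> arm_command(series=[{"turn": [0, 0.3, 0], "translation": [0.002, 0.001, 0.04], "hand": 1}, {"turn": [0, 0.3, 0], "translation": [0.002, 0.001, 0.08], "hand": 1}, {"turn": [0, 0.3, 0], "translation": [0.002, 0.001, 0.105], "hand": 1}, {"turn": [0, 0.3, 0], "translation": [0.002, 0.001, 0.119], "hand": 1}, {"turn": [0, 0.3, 0], "translation": [0.002, 0.001, 0.119], "hand": 1}, {"turn": [0, 0.3, 0], "translation": [0.002, 0.001, 0.119], "hand": 0}, {"turn": [0, 0.3, 0], "translation": [0.002, 0.001, 0.119], "hand": 0}, {"turn": [0, 0.3, 0], "translation": [0.002, 0.001, 0.119], "hand": 0}, {"turn": [0, 0.3, 0], "translation": [0.002, 0.001, 0.119], "hand": 0}, {"turn": [0, 0.3, 0], "translation": [0.002, 0.001, 0.119], "hand": 0}, {"turn": [0, 0.3, 0], "translation": [0.002, 0.001, 0.119], "hand": 0}, {"turn": [0, 0.3, 0], "translation": [0.002, 0.001, 0.119], "hand": 0}])

```text
time_s: 18.38
ee_pos: [0.4475, -0.2032, 0.0006]
tcp_rot: [[0.999, -0.05, 0.003], [-0.05, -0.999, -0.001], [0.003, 0.0, -1.0]]
force: [1.5, 3.6, 8.1]
opening: 0.0553
finger_force: 64.2
```

```bash
python3 -c "
from h import *
s=robot.state();print(s['ee_pos'],s['force'],s['moment'],s['opening'],s['finger_force'])"
```

```text
[ 0.44747163 -0.20323659  0.00061889] [1.51074897 3.56817905 8.07263881] [ 0.59572136 -0.03984266  0.15840314] 0.0553098130692475 64.24022197723389
```

>>> arm_command(series=[{"turn": [0, 0, 0], "translation": [0, 0, -0.03], "hand": 0}, {"turn": [0, 0, 0], "translation": [0, 0, -0.06], "hand": 0}, {"turn": [0, 0, 0], "translation": [0, 0, -0.1], "hand": 0}, {"turn": [0, 0, 0], "translation": [0, 0, -0.135], "hand": 0}, {"turn": [0, 0, 0], "translation": [0, 0, -0.135], "hand": 0}, {"turn": [0, 0, 0], "translation": [0, 0, -0.135], "hand": 0}])

```text
time_s: 18.88
ee_pos: [0.4477, -0.2038, 0.1368]
tcp_rot: [[0.999, -0.05, 0.006], [-0.05, -0.999, -0.002], [0.006, 0.002, -1.0]]
force: [0.0, 0.5, -2.3]
opening: 0.0552
finger_force: 64.9
```

```bash
python3 -c "
from h import *
s=robot.state();print(s['ee_pos'],s['force'],s['opening'],s['finger_force'])
go(.5437,-.0247,.125,-11.35)"
```

```text
[ 0.44770943 -0.20383641  0.13677051] [ 0.0043482   0.51102031 -2.32677826] 0.055247168168182044 64.89441901445389
t [ 0.0869 -0.1837  0.0119] turn [ 0.09 -0.34  8.49]
```

>>> arm_command(series=[{"turn": [0, 0, 3], "translation": [0.018, -0.038, 0], "hand": 0}, {"turn": [0, 0, 6], "translation": [0.036, -0.076, 0], "hand": 0}, {"turn": [0, 0, 8.5], "translation": [0.054, -0.114, 0], "hand": 0}, {"turn": [0, 0, 8.5], "translation": [0.072, -0.152, 0], "hand": 0}, {"turn": [0, -0.3, 8.5], "translation": [0.0869, -0.1837, 0], "hand": 0}, {"turn": [0, -0.3, 8.5], "translation": [0.0869, -0.1837, 0.012], "hand": 0}, {"turn": [0, -0.3, 8.5], "translation": [0.0869, -0.1837, 0.012], "hand": 0}, {"turn": [0, -0.3, 8.5], "translation": [0.0869, -0.1837, 0.012], "hand": 0}, {"turn": [0, -0.3, 8.5], "translation": [0.0869, -0.1837, 0.012], "hand": 0}])

```text
time_s: 19.63
ee_pos: [0.5409, -0.0246, 0.1215]
tcp_rot: [[0.98, -0.198, -0.007], [-0.198, -0.98, 0.001], [-0.007, 0.001, -1.0]]
force: [-0.2, -0.2, -1.1]
opening: 0.0548
finger_force: 64.8
```

```bash
python3 -c "
from h import *
s=robot.state();print(s['ee_pos'],s['force'],s['opening'],s['finger_force'])
go(.5437,-.0247,.0886,-11.35)"
```

```text
[ 0.54086589 -0.02460924  0.12152345] [-0.15700869 -0.23943608 -1.12799217] 0.05478011627059982 64.77041155099869
t [ 0.003  -0.0005  0.0329] turn [ 0.03  0.4  -0.04]
```

>>> arm_command(series=[{"turn": [0, 0.3, 0], "translation": [0.002, -0.0005, 0.015], "hand": 0}, {"turn": [0, 0.3, 0], "translation": [0.002, -0.0005, 0.027], "hand": 0}, {"turn": [0, 0.3, 0], "translation": [0.002, -0.0005, 0.0325], "hand": 0}, {"turn": [0, 0.3, 0], "translation": [0.002, -0.0005, 0.0325], "hand": 0}, {"turn": [0, 0.3, 0], "translation": [0.002, -0.0005, 0.0325], "hand": 0}])

```text
time_s: 20.05
ee_pos: [0.5437, -0.0245, 0.0899]
tcp_rot: [[0.98, -0.198, -0.0], [-0.198, -0.98, -0.0], [-0.0, 0.0, -1.0]]
force: [0.1, -0.5, -1.3]
opening: 0.0551
finger_force: 64.9
```

```bash
python3 -c "
from h import *
s=robot.state();print(s['ee_pos'],s['force'],s['opening'],s['finger_force'])
go(.5614,-.0282,.0886,-11.35)"
```

```text
[ 0.54369639 -0.0245125   0.08993206] [ 0.06316289 -0.501769   -1.32315615] 0.05509928763495745 64.8658436536789
t [0.0181 0.0001 0.0013] turn [ 0.01  0.   -0.08]
```

>>> arm_command(series=[{"turn": [0, 0, 0], "translation": [0, 0, 0.0013], "hand": 0}, {"turn": [0, 0, 0], "translation": [0.005, 0, 0.0013], "hand": 0}, {"turn": [0, 0, 0], "translation": [0.01, 0, 0.0013], "hand": 0}, {"turn": [0, 0, 0], "translation": [0.015, 0, 0.0013], "hand": 0}, {"turn": [0, 0, 0], "translation": [0.018, 0, 0.0013], "hand": 0}, {"turn": [0, 0, 0], "translation": [0.02, 0, 0.0013], "hand": 0}, {"turn": [0, 0, 0], "translation": [0.022, 0, 0.0013], "hand": 0}, {"turn": [0, 0, 0], "translation": [0.022, 0, 0.0013], "hand": 0}])

```text
time_s: 20.72
ee_pos: [0.5651, -0.0281, 0.0883]
tcp_rot: [[0.98, -0.197, -0.001], [-0.197, -0.98, 0.0], [-0.001, 0.0, -1.0]]
force: [-4.5, 0.2, 0.4]
opening: 0.0551
finger_force: 65.1
```

>>> arm_command(series=[{"turn": [0, 0, 0], "translation": [-0.003, 0, 0], "hand": 0}, {"turn": [0, 0, 0], "translation": [-0.003, 0, 0], "hand": 0}, {"turn": [0, 0, 0], "translation": [-0.003, 0, 0.002], "hand": 0}, {"turn": [0, 0, 0], "translation": [-0.003, 0, 0.004], "hand": 0}, {"turn": [0, 0, 0], "translation": [-0.003, 0, 0.006], "hand": 0}, {"turn": [0, 0, 0], "translation": [-0.003, 0, 0.0065], "hand": 0}, {"turn": [0, 0, 0], "translation": [-0.003, 0, 0.0065], "hand": 0}])

```text
time_s: 21.3
ee_pos: [0.5628, -0.0276, 0.0826]
tcp_rot: [[0.98, -0.197, 0.001], [-0.197, -0.98, -0.0], [0.001, 0.0, -1.0]]
force: [-4.0, 0.5, 8.8]
opening: 0.0553
finger_force: 66.1
```

```bash
python3 -c "
from h import *
s=robot.state();print(s['ee_pos'],s['force'],s['moment'],s['opening'])"
```

```text
[ 0.56283706 -0.02757334  0.08262778] [-3.98482403  0.4619967   8.84129249] [-0.07525289  0.46410582 -0.04268451] 0.055319415083447385
```

>>> arm_command(series=[{"turn": [0, 0, 0], "translation": [0, 0, -0.001], "hand": 1}, {"turn": [0, 0, 0], "translation": [0, 0, -0.001], "hand": 1}, {"turn": [0, 0, 0], "translation": [0, 0, -0.001], "hand": 1}, {"turn": [0, 0, 0], "translation": [0, 0, -0.001], "hand": 1}, {"turn": [0, 0, 0], "translation": [0, 0, -0.001], "hand": 1}, {"turn": [0, 0, 0], "translation": [0, 0, -0.03], "hand": 1}, {"turn": [0, 0, 0], "translation": [0, 0, -0.06], "hand": 1}, {"turn": [0, 0, 0], "translation": [0, 0, -0.08], "hand": 1}, {"turn": [0, 0, 0], "translation": [0, 0, -0.08], "hand": 1}, {"turn": [0, 0, 0], "translation": [0, 0, -0.08], "hand": 1}])

```text
time_s: 22.13
ee_pos: [0.5634, -0.0276, 0.163]
tcp_rot: [[0.98, -0.197, 0.003], [-0.197, -0.98, -0.0], [0.003, -0.0, -1.0]]
force: [0.2, -0.7, -1.0]
opening: 0.0852
finger_force: 0.0
```

```bash
python3 -c "
from h import *
s=robot.state();print(s['ee_pos'],s['opening'])
a=cv2.imread('pics/t7.png')
for n,(x,y) in dict(red=(170,150),).items():
  h=cv2.cvtColor(a,cv2.COLOR_BGR2HSV);m=((h[...,0]<8)|(h[...,0]>172))&(h[...,1]>150)&(h[...,2]>60)
  k=np.zeros(m.shape,np.uint8);k[150:225,170:235]=m[150:225,170:235];k=cv2.morphologyEx(k,cv2.MORPH_CLOSE,np.ones((17,17)))
  c=max(cv2.findContours(k,0,1)[0],key=cv2.contourArea);r=cv2.minAreaRect(c);b=cv2.boxPoints(r);print(r,b.round(1).tolist());print([px2w('top',*p,.04)[:2].round(4) for p in b])
save('side','pics/s8.png');save('top','pics/t8.png')
t=cv2.imread('pics/t8.png');print('moved?',cv2.absdiff(a,t)[150:225,170:235].max(2).mean())
cv2.imwrite('pics/c9.png',np.hstack([cv2.resize(t[150:300,160:460],(600,300),interpolation=2)[:,:600]]))
go(.6589,.2193,.14,14.65)"
```

```text
[ 0.56340754 -0.02760899  0.16300185] 0.08521718847895503
((193.21066284179688, 190.50338745117188), (51.08422088623047, 21.43740463256836), 73.81079864501953) [[175.8000030517578, 169.0], [196.39999389648438, 163.0], [210.60000610351562, 212.0], [190.0, 218.0]]
[array([0.7107, 0.2641]), array([0.7257, 0.2097]), array([0.5937, 0.1724]), array([0.5792, 0.2262])]
moved? 6.3844102564102565
t [ 0.0464 -0.2611  0.021 ] turn [  0.     0.05 -26.01]
```

View pics/c9.png

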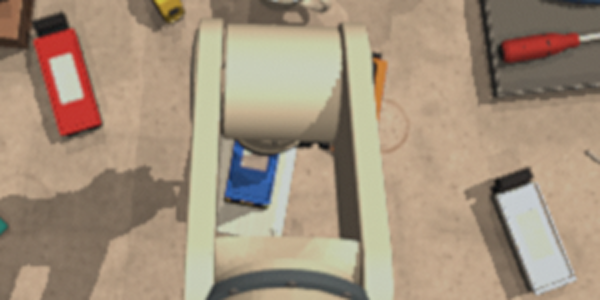

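```bash
python3 -c "
from h import *
print('box corner',[px2w('top',173,172,z)[:2].round(3) for z in(0,.05,.1,.15)],[px2w('top',181,72,z)[:2].round(3) for z in(0,.1)])
print('wrist arm', px2w('top',154,194,.02)[:2])
go(.6607,.2198,.14,15.2)"
```

```text
box corner [array([0.712, 0.281]), array([0.7  , 0.269]), array([0.689, 0.258]), array([0.678, 0.247])] [array([0.999, 0.26 ]), array([0.952, 0.239])]
wrist arm [0.64822055 0.32639515]
t [ 0.0481 -0.262   0.021 ] turn [  0.     0.05 -26.56]
```

```bash
python3 -c "
from h import *
go(.6457,.2161,.14,15.2)"
```

```text
t [ 0.0341 -0.2554  0.021 ] turn [  0.     0.05 -26.56]
```

>>> arm_command(series=[{"turn": [0, 0, -7], "translation": [0.0341, -0.2554, 0.01], "hand": 1}, {"turn": [0, 0, -14], "translation": [0.0341, -0.2554, 0.01], "hand": 1}, {"turn": [0, 0, -21], "translation": [0.0341, -0.2554, 0.01], "hand": 1}, {"turn": [0, 0, -26.6], "translation": [0.0341, -0.2554, 0.01], "hand": 1}, {"turn": [0, 0, -26.6], "translation": [0.0341, -0.2554, 0.02], "hand": 1}, {"turn": [0, 0, -26.6], "translation": [0.0341, -0.2554, 0.021], "hand": 1}, {"turn": [0, 0, -26.6], "translation": [0.0341, -0.2554, 0.021], "hand": 1}, {"turn": [0, 0, -26.6], "translation": [0.0341, -0.2554, 0.021], "hand": 1}, {"turn": [0, 0, -26.6], "translation": [0.0341, -0.2554, 0.021], "hand": 1}, {"turn": [0, 0, -26.6], "translation": [0.0341, -0.2554, 0.021], "hand": 1}])

```text
time_s: 23.07
ee_pos: [0.6455, 0.2147, 0.1401]
tcp_rot: [[0.965, 0.262, -0.001], [0.262, -0.965, -0.001], [-0.002, 0.001, -1.0]]
force: [-0.2, -0.2, -0.8]
opening: 0.0855
finger_force: 0.0
```

```bash
python3 -c "
from h import *
save('side','pics/s9.png');save('top','pics/t9.png')
a=cv2.imread('pics/t9.png')[120:300,90:330];b=cv2.imread('pics/s9.png')[130:290,120:320]
cv2.imwrite('pics/c10.png',np.hstack([cv2.resize(a,(400,300),interpolation=2),cv2.resize(b,(375,300),interpolation=2)]))
go(.6457,.2161,-.001,15.2)"
```

```text
t [ 0.0002 -0.0017  0.1419] turn [ 0.03  0.02 -0.04]
```

View pics/c10.png

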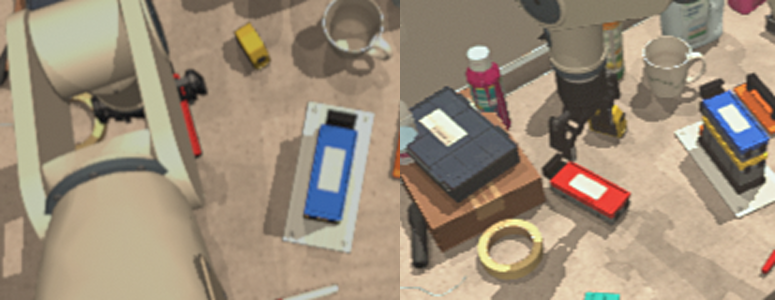

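Blue is home on the tower at (330,170), and the gripper is above red with room to the box. I'll go down.

>>> arm_command(series=[{"turn": [0, 0, 0], "translation": [0, -0.0017, 0.04], "hand": 1}, {"turn": [0, 0, 0], "translation": [0, -0.0017, 0.075], "hand": 1}, {"turn": [0, 0, 0], "translation": [0, -0.0017, 0.09], "hand": 1}, {"turn": [0, 0, 0], "translation": [0, -0.0017, 0.1], "hand": 1}, {"turn": [0, 0, 0], "translation": [0, -0.0017, 0.105], "hand": 1}])

```text
time_s: 23.58
ee_pos: [0.6454, 0.2165, 0.0349]
tcp_rot: [[0.965, 0.262, -0.001], [0.262, -0.965, -0.001], [-0.001, 0.0, -1.0]]
force: [-0.3, -0.3, 0.4]
opening: 0.0855
finger_force: 0.0
```

>>> arm_command(series=[{"turn": [0, 0, 0], "translation": [0, 0, 0.012], "hand": 1}, {"turn": [0, 0, 0], "translation": [0, 0, 0.024], "hand": 1}, {"turn": [0, 0, 0], "translation": [0, 0, 0.035], "hand": 1}, {"turn": [0, 0, 0], "translation": [0, 0, 0.035], "hand": 1}, {"turn": [0, 0, 0], "translation": [0, 0, 0.035], "hand": 1}])

```text
time_s: 24.0
ee_pos: [0.6455, 0.2176, 0.0004]
tcp_rot: [[0.965, 0.263, -0.001], [0.263, -0.965, -0.0], [-0.001, 0.0, -1.0]]
force: [-0.1, 0.5, 1.0]
opening: 0.0854
finger_force: 0.0
```

>>> arm_command(series=[{"turn": [0, 0, 0], "translation": [0, 0, 0], "hand": 0}, {"turn": [0, 0, 0], "translation": [0, 0, 0], "hand": 0}, {"turn": [0, 0, 0], "translation": [0, 0, 0], "hand": 0}, {"turn": [0, 0, 0], "translation": [0, 0, 0], "hand": 0}, {"turn": [0, 0, 0], "translation": [0, 0, 0], "hand": 0}, {"turn": [0, 0, 0], "translation": [0, 0, 0], "hand": 0}, {"turn": [0, 0, 0], "translation": [0, 0, 0], "hand": 0}])

```text
time_s: 24.58
ee_pos: [0.6467, 0.218, 0.002]
tcp_rot: [[0.965, 0.263, 0.002], [0.263, -0.965, 0.0], [0.002, 0.0, -1.0]]
force: [-0.9, -0.3, 6.2]
opening: 0.055
finger_force: 65.0
```

>>> arm_command(series=[{"turn": [0, 0, 0], "translation": [0, 0, -0.03], "hand": 0}, {"turn": [0, 0, 0], "translation": [0, 0, -0.06], "hand": 0}, {"turn": [0, 0, 0], "translation": [0, 0, -0.1], "hand": 0}, {"turn": [0, 0, 0], "translation": [0, 0, -0.14], "hand": 0}, {"turn": [0, 0, 0], "translation": [0, 0, -0.165], "hand": 0}, {"turn": [0, 0, 0], "translation": [0, 0, -0.165], "hand": 0}, {"turn": [0, 0, 0], "translation": [0, 0, -0.165], "hand": 0}])

```text
time_s: 25.17
ee_pos: [0.6467, 0.2181, 0.1678]
tcp_rot: [[0.965, 0.263, 0.004], [0.263, -0.965, 0.001], [0.004, 0.0, -1.0]]
force: [1.3, -0.1, -2.4]
opening: 0.0551
finger_force: 64.5
```

```bash
python3 -c "
from h import *
s=robot.state();print(s['ee_pos'],s['force'],s['moment'],s['opening'],s['finger_force'])
go(.5307,-.0212,.165,-11.35)"
```

```text
[0.64669147 0.2180735  0.16779941] [ 1.28388998 -0.09256042 -2.38459718] [-0.05577942  0.04903788 -0.05431336] 0.05506275056955126 64.49033796787262
t [-0.1748  0.2004  0.0022] turn [-0.05 -0.21 26.59]
```

>>> arm_command(series=[{"turn": [0, 0, 4], "translation": [-0.022, 0.025, 0], "hand": 0}, {"turn": [0, 0, 8], "translation": [-0.044, 0.05, 0], "hand": 0}, {"turn": [0, 0, 12], "translation": [-0.066, 0.075, 0], "hand": 0}, {"turn": [0, 0, 16], "translation": [-0.088, 0.1, 0], "hand": 0}, {"turn": [0, 0, 20], "translation": [-0.11, 0.126, 0], "hand": 0}, {"turn": [0, 0, 24], "translation": [-0.132, 0.151, 0], "hand": 0}, {"turn": [0, 0, 26.6], "translation": [-0.154, 0.177, 0], "hand": 0}, {"turn": [0, -0.1, 26.6], "translation": [-0.1748, 0.2004, 0.002], "hand": 0}, {"turn": [0, -0.1, 26.6], "translation": [-0.1748, 0.2004, 0.002], "hand": 0}, {"turn": [0, -0.1, 26.6], "translation": [-0.1748, 0.2004, 0.002], "hand": 0}, {"turn": [0, -0.1, 26.6], "translation": [-0.1748, 0.2004, 0.002], "hand": 0}])

```text
time_s: 26.08
ee_pos: [0.5293, -0.0215, 0.1628]
tcp_rot: [[0.98, -0.198, -0.003], [-0.198, -0.98, 0.0], [-0.003, 0.0, -1.0]]
force: [0.9, -0.3, -2.0]
opening: 0.055
finger_force: 64.6
```

```bash
python3 -c "
from h import *
s=robot.state();print(s['ee_pos'],s['force'],s['moment'],s['opening'],s['finger_force'])
go(.5307,-.0212,.130,-11.35)"
```

```text
[ 0.52934273 -0.02146336  0.16282945] [ 0.86935391 -0.30066114 -1.97785583] [-0.02809292  0.02913876  0.01249423] 0.05501680436647143 64.55870658159256
t [ 0.0014 -0.0005  0.0328] turn [ 0.02  0.17 -0.05]
```

>>> arm_command(series=[{"turn": [0, 0.1, 0], "translation": [0.001, -0.0005, 0.015], "hand": 0}, {"turn": [0, 0.1, 0], "translation": [0.001, -0.0005, 0.027], "hand": 0}, {"turn": [0, 0.1, 0], "translation": [0.001, -0.0005, 0.0325], "hand": 0}, {"turn": [0, 0.1, 0], "translation": [0.001, -0.0005, 0.0325], "hand": 0}, {"turn": [0, 0.1, 0], "translation": [0.001, -0.0005, 0.0325], "hand": 0}])

```text
time_s: 26.5
ee_pos: [0.531, -0.0206, 0.1311]
tcp_rot: [[0.981, -0.196, -0.001], [-0.196, -0.981, -0.0], [-0.001, 0.001, -1.0]]
force: [0.6, 0.7, -2.1]
opening: 0.0556
finger_force: 64.6
```

```bash
python3 -c "
from h import *
s=robot.state();print(s['ee_pos'],s['force'],s['opening'],s['finger_force'])
go(.5483,-.0247,.1300,-11.35)"
```

```text
[ 0.53095682 -0.02058842  0.13108529] [ 0.57414262  0.66360929 -2.06126279] 0.05555878828752152 64.58516657352448
t [0.0178 0.0006 0.0011] turn [0.03 0.03 0.04]
```

>>> arm_command(series=[{"turn": [0, 0, 0], "translation": [0, 0.0004, 0.001], "hand": 0}, {"turn": [0, 0, 0], "translation": [0.005, 0.0004, 0.001], "hand": 0}, {"turn": [0, 0, 0], "translation": [0.01, 0.0004, 0.001], "hand": 0}, {"turn": [0, 0, 0], "translation": [0.015, 0.0004, 0.001], "hand": 0}, {"turn": [0, 0, 0], "translation": [0.018, 0.0004, 0.001], "hand": 0}, {"turn": [0, 0, 0], "translation": [0.02, 0.0004, 0.001], "hand": 0}, {"turn": [0, 0, 0], "translation": [0.021, 0.0004, 0.001], "hand": 0}, {"turn": [0, 0, 0], "translation": [0.021, 0.0004, 0.001], "hand": 0}])

```text
time_s: 27.17
ee_pos: [0.5513, -0.0258, 0.1304]
tcp_rot: [[0.98, -0.197, -0.0], [-0.197, -0.98, -0.0], [-0.0, 0.0, -1.0]]
force: [-2.0, 0.5, -0.3]
opening: 0.0551
finger_force: 64.7
```

>>> arm_command(series=[{"turn": [0, 0, 0], "translation": [0.001, 0, 0], "hand": 0}, {"turn": [0, 0, 0], "translation": [0.002, 0, 0], "hand": 0}, {"turn": [0, 0, 0], "translation": [0.002, 0, 0], "hand": 0}, {"turn": [0, 0, 0], "translation": [0.002, 0, 0], "hand": 0}])

```text
time_s: 27.5
ee_pos: [0.553, -0.0261, 0.1303]
tcp_rot: [[0.98, -0.197, -0.0], [-0.197, -0.98, -0.0], [-0.0, 0.001, -1.0]]
force: [-3.1, 1.0, -1.3]
opening: 0.0548
finger_force: 64.8
```

>>> arm_command(series=[{"turn": [0, 0, 0], "translation": [0.001, 0, 0], "hand": 0}, {"turn": [0, 0, 0], "translation": [0.002, 0, 0], "hand": 0}, {"turn": [0, 0, 0], "translation": [0.002, 0, 0], "hand": 0}, {"turn": [0, 0, 0], "translation": [0.002, 0, 0], "hand": 0}])

```text
time_s: 27.83
ee_pos: [0.5551, -0.0265, 0.1303]
tcp_rot: [[0.98, -0.197, -0.0], [-0.197, -0.98, -0.0], [-0.0, 0.0, -1.0]]
force: [-3.5, 1.5, -1.2]
opening: 0.0553
finger_force: 64.8
```

>>> arm_command(series=[{"turn": [0, 0, 0], "translation": [0.001, 0, 0], "hand": 0}, {"turn": [0, 0, 0], "translation": [0.002, 0, 0], "hand": 0}, {"turn": [0, 0, 0], "translation": [0.002, 0, 0], "hand": 0}, {"turn": [0, 0, 0], "translation": [0.002, 0, 0], "hand": 0}])

```text
time_s: 28.17
ee_pos: [0.5571, -0.0269, 0.1303]
tcp_rot: [[0.98, -0.197, -0.0], [-0.197, -0.98, -0.0], [-0.0, 0.0, -1.0]]
force: [-3.9, 0.8, -1.8]
opening: 0.0551
finger_force: 64.6
```

>>> arm_command(series=[{"turn": [0, 0, 0], "translation": [-0.001, 0, 0], "hand": 0}, {"turn": [0, 0, 0], "translation": [-0.0025, 0, 0], "hand": 0}, {"turn": [0, 0, 0], "translation": [-0.0025, 0, 0], "hand": 0}, {"turn": [0, 0, 0], "translation": [-0.0025, 0, 0], "hand": 0}])

```text
time_s: 28.5
ee_pos: [0.5548, -0.0265, 0.1305]
tcp_rot: [[0.98, -0.197, 0.0], [-0.197, -0.98, -0.001], [0.001, 0.0, -1.0]]
force: [-3.3, 0.8, -1.6]
opening: 0.0549
finger_force: 64.6
```

```bash
python3 -c "
from h import *
s=robot.state();print(s['ee_pos'],s['force'],s['moment'],s['opening'])
save('side','pics/s10.png');save('top','pics/t10.png')
a=cv2.imread('pics/s10.png')[140:240,255:375];b=cv2.imread('pics/t10.png')[160:260,250:350]
cv2.imwrite('pics/c11.png',np.hstack([cv2.resize(a,(480,400),interpolation=2),cv2.resize(b,(320,400),interpolation=2)]))"
```

```text
[ 0.55477797 -0.02645972  0.13047433] [-3.2508476   0.77992224 -1.58454169] [0.16014549 0.95270749 0.02488824] 0.054947312507595374
```

View pics/c11.png

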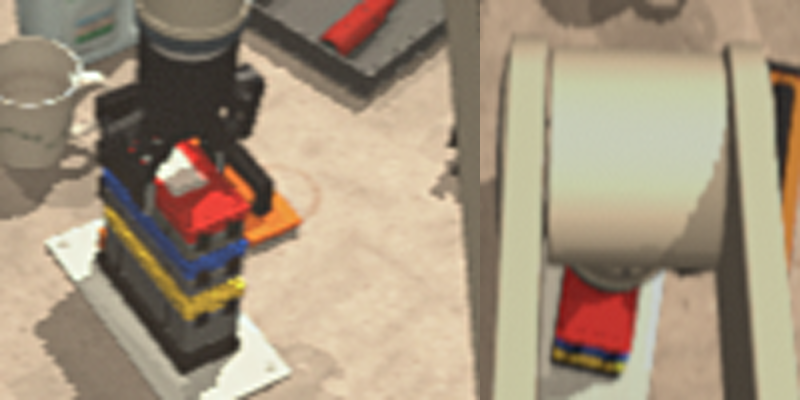

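Red sits on the tower in line with blue and yellow. I'll lower it and let the height tell whether it is home.

>>> arm_command(series=[{"turn": [0, 0, 0], "translation": [0, 0, 0.002], "hand": 0}, {"turn": [0, 0, 0], "translation": [0, 0, 0.004], "hand": 0}, {"turn": [0, 0, 0], "translation": [0, 0, 0.006], "hand": 0}, {"turn": [0, 0, 0], "translation": [0, 0, 0.0065], "hand": 0}, {"turn": [0, 0, 0], "translation": [0, 0, 0.0065], "hand": 0}])

```text
time_s: 29.02
ee_pos: [0.5538, -0.0261, 0.1262]
tcp_rot: [[0.98, -0.197, -0.001], [-0.197, -0.98, -0.0], [-0.001, 0.0, -1.0]]
force: [-20.1, 3.5, 28.9]
opening: 0.0552
finger_force: 68.5
```

```bash
python3 -c "
from h import *
s=robot.state();print(s['ee_pos'],s['force'],s['moment'],s['opening'])"
```

```text
[ 0.55384414 -0.02614814  0.12620552] [-20.12902285   3.53667453  28.87744299] [ 0.51640909  2.90095321 -0.02966079] 0.05524940912065948
```

>>> arm_command(series=[{"turn": [0, 0, 0], "translation": [0, 0, -0.003], "hand": 0}, {"turn": [0, 0, 0], "translation": [0, 0, -0.006], "hand": 0}, {"turn": [0, 0, 0], "translation": [0, 0, -0.006], "hand": 0}, {"turn": [0, 0, 0], "translation": [-0.002, 0, -0.006], "hand": 0}, {"turn": [0, 0, 0], "translation": [-0.002, 0, -0.006], "hand": 0}, {"turn": [0, 0, 0], "translation": [-0.002, 0, -0.006], "hand": 0}])

```text
time_s: 29.52
ee_pos: [0.5535, -0.0262, 0.13]
tcp_rot: [[0.98, -0.197, 0.002], [-0.197, -0.98, -0.001], [0.002, 0.0, -1.0]]
force: [-2.6, 0.5, -1.6]
opening: 0.0553
finger_force: 64.7
```

```bash
python3 -c "
from h import *
s=robot.state();print(s['ee_pos'],s['force'],s['moment'],s['opening'])
# front edges from saved picture: project hypothetic corners
import itertools
b=cv2.imread('pics/t10.png')
for v in range(238,256): print(v,b[v,272:284:3].tolist())
"
```

```text
[ 0.55347839 -0.02616003  0.13001683] [-2.5941951   0.45035274 -1.5591959 ] [ 0.11196641  0.44238115 -0.04112628] 0.055272257251684796
238 [[140, 159, 167], [28, 30, 131], [33, 36, 143], [45, 51, 194]]
239 [[135, 153, 161], [26, 28, 127], [36, 41, 159], [45, 51, 197]]
240 [[130, 148, 155], [25, 26, 123], [43, 48, 181], [46, 50, 196]]
241 [[129, 146, 152], [24, 27, 121], [46, 50, 195], [45, 49, 193]]
242 [[126, 144, 151], [29, 33, 143], [43, 50, 197], [42, 46, 183]]
243 [[125, 143, 150], [35, 39, 158], [45, 51, 199], [43, 49, 190]]
244 [[113, 129, 134], [53, 39, 124], [40, 46, 182], [41, 48, 189]]
245 [[101, 115, 119], [82, 48, 67], [41, 38, 124], [36, 39, 141]]
246 [[84, 98, 104], [80, 53, 42], [56, 35, 53], [43, 31, 69]]
247 [[73, 91, 103], [55, 77, 89], [48, 33, 23], [56, 33, 25]]
248 [[66, 89, 102], [47, 112, 138], [34, 56, 66], [50, 67, 78]]
249 [[58, 71, 80], [37, 88, 109], [31, 85, 108], [44, 110, 137]]
250 [[69, 76, 81], [31, 47, 55], [28, 67, 85], [37, 93, 115]]
251 [[103, 115, 121], [62, 66, 69], [46, 52, 58], [31, 51, 61]]
252 [[119, 135, 143], [102, 115, 122], [86, 96, 101], [59, 63, 66]]
253 [[123, 139, 148], [118, 134, 142], [112, 127, 134], [100, 113, 119]]
254 [[124, 140, 148], [118, 134, 141], [120, 136, 143], [116, 130, 138]]
255 [[120, 135, 143], [117, 132, 140], [119, 134, 142], [115, 131, 138]]
```

```bash
python3 -c "
from h import *
d=np.radians(-11.35);ax=np.array([np.cos(d),np.sin(d)])
for n,u,v,z in (('red',278,245.2,.168),('blue',278,247.5,.122),('yellow',278,250.7,.082)):
  p=px2w('top',u,v,z)[:2]; print(n,p.round(4),'local x',(ax@(p-[.5578,-.0274])*1e3).round(1))
a=cv2.imread('pics/s10.png')
cv2.imwrite('pics/x.png',a)
h=cv2.cvtColor(a,cv2.COLOR_BGR2HSV)
for n,lo,hi in (('red',172,8),('blue',105,122),('yel',24,34)):
  m=((h[...,0]>lo)|(h[...,0]<hi)) if lo>hi else ((h[...,0]>lo)&(h[...,0]<hi))
  m=m&(h[...,1]>140)&(h[...,2]>50); k=np.zeros(m.shape,np.uint8);k[165:225,275:322]=m[165:225,275:322]
  c=max(cv2.findContours(k,0,1)[0],key=cv2.contourArea)[:,0]; print(n,len(c),'lowest',c[c[:,1].argmax()],'right',c[c[:,0].argmax()],'left',c[c[:,0].argmin()])
"
```

```text
red [4.973e-01 4.000e-04] local x -64.8
blue [ 4.94e-01 -2.00e-04] local x -67.9
yellow [ 0.4877 -0.0007] local x -74.0
red 83 lowest [302 200] right [317 192] left [293 185]
blue 5 lowest [314 202] right [315 200] left [314 201]
yel 6 lowest [314 211] right [315 211] left [312 210]
```

>>> arm_command(series=[{"turn": [0, 0, 0], "translation": [-0.001, 0, 0], "hand": 0}, {"turn": [0, 0, 0], "translation": [-0.002, 0, 0], "hand": 0}, {"turn": [0, 0, 0], "translation": [-0.002, 0, 0], "hand": 0}, {"turn": [0, 0, 0], "translation": [-0.002, 0, 0], "hand": 0}])

```text
time_s: 29.85
ee_pos: [0.5515, -0.0257, 0.1301]
tcp_rot: [[0.98, -0.197, 0.002], [-0.197, -0.98, -0.001], [0.002, 0.0, -1.0]]
force: [-0.2, -0.1, -1.1]
opening: 0.055
finger_force: 64.7
```

>>> arm_command(series=[{"turn": [0, 0, 0], "translation": [-0.001, 0, 0], "hand": 0}, {"turn": [0, 0, 0], "translation": [-0.002, 0, 0], "hand": 0}, {"turn": [0, 0, 0], "translation": [-0.002, 0, 0], "hand": 0}, {"turn": [0, 0, 0], "translation": [-0.002, 0, 0], "hand": 0}])

```text
time_s: 30.18
ee_pos: [0.5491, -0.0253, 0.13]
tcp_rot: [[0.98, -0.197, 0.001], [-0.197, -0.98, -0.001], [0.001, 0.0, -1.0]]
force: [0.1, 0.9, -0.9]
opening: 0.0548
finger_force: 64.7
```

>>> arm_command(series=[{"turn": [0, 0, 0], "translation": [0, 0, 0.002], "hand": 0}, {"turn": [0, 0, 0], "translation": [0, 0, 0.004], "hand": 0}, {"turn": [0, 0, 0], "translation": [0, 0, 0.0055], "hand": 0}, {"turn": [0, 0, 0], "translation": [0, 0, 0.0065], "hand": 0}, {"turn": [0, 0, 0], "translation": [0, 0, 0.0065], "hand": 0}])

```text
time_s: 30.6
ee_pos: [0.5489, -0.0253, 0.1239]
tcp_rot: [[0.98, -0.197, 0.0], [-0.197, -0.98, -0.0], [0.0, 0.0, -1.0]]
force: [-4.0, 0.1, 6.5]
opening: 0.0551
finger_force: 65.4
```

```bash
python3 -c "
from h import *
s=robot.state();print(s['ee_pos'],s['force'],s['moment'],s['opening'])
im=save('top','pics/t11.png');b=cv2.imread('pics/t11.png')
for v in range(240,256): print(v,b[v,272:287:3].tolist())
"
```

```text
[ 0.54892899 -0.02528155  0.12394801] [-4.01862316  0.14631783  6.52843392] [-0.04392262  0.47080675 -0.02720237] 0.055133199241957004
240 [[131, 148, 155], [26, 28, 127], [37, 39, 145], [41, 45, 183], [47, 52, 197]]
241 [[127, 144, 151], [29, 31, 132], [37, 42, 159], [46, 51, 196], [46, 51, 195]]
242 [[128, 145, 151], [29, 32, 133], [43, 47, 181], [46, 50, 196], [45, 51, 195]]
243 [[125, 142, 148], [30, 32, 133], [44, 50, 190], [47, 52, 196], [46, 51, 195]]
244 [[114, 130, 136], [31, 33, 131], [44, 49, 191], [46, 51, 193], [45, 51, 194]]
245 [[103, 115, 130], [33, 37, 156], [45, 51, 196], [40, 45, 182], [46, 52, 192]]
246 [[85, 96, 113], [43, 44, 175], [43, 49, 194], [44, 49, 191], [45, 52, 195]]
247 [[74, 90, 102], [45, 57, 134], [36, 39, 163], [46, 50, 189], [44, 48, 194]]
248 [[68, 96, 107], [43, 86, 111], [30, 35, 103], [36, 44, 135], [45, 44, 173]]
249 [[60, 80, 89], [36, 85, 102], [23, 44, 53], [33, 68, 91], [49, 70, 127]]
250 [[70, 77, 82], [33, 56, 67], [20, 37, 35], [38, 92, 110], [49, 108, 131]]
251 [[102, 115, 121], [61, 68, 72], [43, 49, 50], [36, 70, 86], [39, 89, 107]]
252 [[119, 134, 142], [103, 115, 122], [88, 97, 103], [58, 66, 71], [46, 58, 66]]
253 [[121, 138, 146], [117, 132, 141], [112, 126, 134], [101, 113, 118], [84, 92, 96]]
254 [[122, 139, 147], [117, 132, 141], [119, 134, 142], [117, 131, 139], [109, 122, 130]]
255 [[126, 143, 151], [117, 133, 141], [119, 135, 143], [115, 130, 138], [116, 132, 139]]
```

Height 0.1239 means red is home. The long soft push had tipped the tower back, so the post contact force has to stay under about 3 N from here on. Release and measure white.

>>> arm_command(series=[{"turn": [0, 0, 0], "translation": [0, 0, -0.001], "hand": 1}, {"turn": [0, 0, 0], "translation": [0, 0, -0.001], "hand": 1}, {"turn": [0, 0, 0], "translation": [0, 0, -0.001], "hand": 1}, {"turn": [0, 0, 0], "translation": [0, 0, -0.001], "hand": 1}, {"turn": [0, 0, 0], "translation": [0, 0, -0.001], "hand": 1}, {"turn": [0, 0, 0], "translation": [0, 0, -0.03], "hand": 1}, {"turn": [0, 0, 0], "translation": [0, 0, -0.07], "hand": 1}, {"turn": [0, 0, 0], "translation": [0, 0, -0.07], "hand": 1}, {"turn": [0, 0, 0], "translation": [0, 0, -0.07], "hand": 1}])

```text
time_s: 31.4
ee_pos: [0.5507, -0.0253, 0.1957]
tcp_rot: [[0.98, -0.197, 0.005], [-0.197, -0.98, -0.001], [0.005, -0.0, -1.0]]
force: [-0.1, -0.5, -0.2]
opening: 0.0853
finger_force: 0.0
```

```bash
python3 -c "
from h import *
s=robot.state();print(s['ee_pos'],s['opening'])
save('top','pics/t12.png');a=cv2.imread('pics/t12.png');h=cv2.cvtColor(a,cv2.COLOR_BGR2HSV)
m=(h[...,2]>150)&(h[...,1]<60);k=np.zeros(m.shape,np.uint8);k[225:310,395:460]=m[225:310,395:460]
k=cv2.morphologyEx(k,cv2.MORPH_CLOSE,np.ones((9,9)))
c=max(cv2.findContours(k,0,1)[0],key=cv2.contourArea);r=cv2.minAreaRect(c);b=cv2.boxPoints(r);print(r);print([(p.round(1),px2w('top',*p,.04)[:2].round(4)) for p in b])
print(cv2.absdiff(a,cv2.imread('pics/top0.png'))[235:300,400:450].mean())
go(.4426,-.3824,.16,18.1)"
```

```text
[ 0.550724   -0.02532625  0.1957473 ] 0.08526928260560529
((428.62115478515625, 268.82086181640625), (53.98714065551758, 22.95025062561035), 69.30455017089844)
[(array([408.3, 247.6], dtype=float32), array([ 0.4897, -0.339 ])), (array([429.8, 239.5], dtype=float32), array([ 0.5095, -0.3961])), (array([448.9, 290. ], dtype=float32), array([ 0.3794, -0.4361])), (array([427.4, 298.1], dtype=float32), array([ 0.3602, -0.3798]))]
3.3692307692307693
t [-0.0345  0.3712  0.0341] turn [  0.04  -0.13 -29.46]
```

```bash
python3 -c "
from h import *
go(.4422,-.384,.12,17.8)"
```

```text
t [-0.0346  0.3728  0.0741] turn [  0.04  -0.13 -29.16]
```

>>> arm_command(series=[{"turn": [0, 0, -5], "translation": [-0.0346, 0.3728, 0], "hand": 1}, {"turn": [0, 0, -10], "translation": [-0.0346, 0.3728, 0], "hand": 1}, {"turn": [0, 0, -15], "translation": [-0.0346, 0.3728, 0], "hand": 1}, {"turn": [0, 0, -20], "translation": [-0.0346, 0.3728, 0], "hand": 1}, {"turn": [0, 0, -25], "translation": [-0.0346, 0.3728, 0], "hand": 1}, {"turn": [0, 0, -29.2], "translation": [-0.0346, 0.3728, 0], "hand": 1}, {"turn": [0, 0, -29.2], "translation": [-0.0346, 0.3728, 0.03], "hand": 1}, {"turn": [0, 0, -29.2], "translation": [-0.0346, 0.3728, 0.06], "hand": 1}, {"turn": [0, 0, -29.2], "translation": [-0.0346, 0.3728, 0.074], "hand": 1}, {"turn": [0, 0, -29.2], "translation": [-0.0346, 0.3728, 0.074], "hand": 1}, {"turn": [0, 0, -29.2], "translation": [-0.0346, 0.3728, 0.074], "hand": 1}, {"turn": [0, 0, -29.2], "translation": [-0.0346, 0.3728, 0.074], "hand": 1}])

```text
time_s: 32.45
ee_pos: [0.4401, -0.3835, 0.1174]
tcp_rot: [[0.953, 0.304, -0.003], [0.304, -0.953, 0.003], [-0.002, -0.003, -1.0]]
force: [-0.6, -0.1, -0.4]
opening: 0.0854
finger_force: 0.0
```

```bash
python3 -c "
from h import *
print(robot.state()['ee_pos'])
im=save('top','pics/t13.png');save('side','pics/s13.png');a=cv2.imread('pics/t13.png')
d=cv2.absdiff(a,cv2.imread('pics/t12.png')).max(2)
print('white front diff',d[275:300,425:450].mean(),'carry',d[170:232,325:355].mean())
# tower top front edges
for v in range(240,254,1): print(v,a[v,275:290:4].tolist())
go(.4422,-.384,-.001,17.8)"
```

```text
[ 0.4400574  -0.3834887   0.11739453]
white front diff 45.2368 carry 77.46505376344086
240 [[43, 48, 190], [48, 54, 201], [51, 56, 202], [48, 54, 201]]
241 [[44, 49, 195], [48, 54, 201], [50, 55, 201], [49, 55, 201]]
242 [[44, 49, 191], [48, 55, 201], [49, 55, 201], [48, 55, 201]]
243 [[45, 51, 194], [49, 56, 202], [48, 55, 201], [50, 56, 202]]
244 [[43, 49, 194], [49, 54, 201], [48, 54, 197], [50, 55, 201]]
245 [[48, 54, 203], [49, 54, 202], [46, 52, 187], [46, 53, 199]]
246 [[48, 51, 196], [49, 54, 203], [50, 57, 196], [47, 53, 199]]
247 [[43, 53, 140], [45, 48, 187], [48, 53, 196], [46, 53, 202]]
248 [[40, 80, 103], [34, 35, 126], [40, 43, 155], [48, 52, 196]]
249 [[33, 77, 91], [23, 30, 55], [42, 69, 110], [46, 46, 139]]
250 [[30, 50, 61], [19, 31, 33], [48, 108, 129], [35, 51, 78]]
251 [[58, 64, 67], [39, 42, 44], [37, 84, 103], [30, 59, 68]]
252 [[95, 106, 112], [72, 79, 84], [49, 59, 66], [25, 42, 50]]
253 [[108, 122, 129], [100, 113, 118], [88, 95, 101], [52, 57, 60]]
t [1.000e-04 1.000e-03 1.205e-01] turn [-0.01 -0.    0.04]
```

>>> arm_command(series=[{"turn": [0, 0, 0], "translation": [0.001, 0.001, 0.04], "hand": 1}, {"turn": [0, 0, 0], "translation": [0.001, 0.001, 0.08], "hand": 1}, {"turn": [0, 0, 0], "translation": [0.001, 0.001, 0.105], "hand": 1}, {"turn": [0, 0, 0], "translation": [0.001, 0.001, 0.117], "hand": 1}, {"turn": [0, 0, 0], "translation": [0.001, 0.001, 0.117], "hand": 1}, {"turn": [0, 0, 0], "translation": [0.001, 0.001, 0.117], "hand": 0}, {"turn": [0, 0, 0], "translation": [0.001, 0.001, 0.117], "hand": 0}, {"turn": [0, 0, 0], "translation": [0.001, 0.001, 0.117], "hand": 0}, {"turn": [0, 0, 0], "translation": [0.001, 0.001, 0.117], "hand": 0}, {"turn": [0, 0, 0], "translation": [0.001, 0.001, 0.117], "hand": 0}, {"turn": [0, 0, 0], "translation": [0.001, 0.001, 0.117], "hand": 0}, {"turn": [0, 0, 0], "translation": [0.001, 0.001, 0.117], "hand": 0}])

```text
time_s: 33.55
ee_pos: [0.4442, -0.3852, 0.005]
tcp_rot: [[0.952, 0.306, 0.003], [0.306, -0.952, -0.002], [0.002, 0.003, -1.0]]
force: [1.5, 1.8, 6.6]
opening: 0.0552
finger_force: 64.2
```

```bash
python3 -c "
from h import *
s=robot.state();print(s['ee_pos'],s['force'],s['moment'],s['opening'],s['finger_force'],np.degrees(np.arctan2(s['tcp_rot'][1][0],s['tcp_rot'][0][0])))"
```

```text
[ 0.44419335 -0.38519963  0.00497549] [1.51856645 1.803611   6.55280778] [0.74248654 0.08024947 0.1422432 ] 0.055246184796270865 64.24076557159424 17.832437850907013
```

>>> arm_command(series=[{"turn": [0, 0, 0], "translation": [0, 0, -0.03], "hand": 0}, {"turn": [0, 0, 0], "translation": [0, 0, -0.06], "hand": 0}, {"turn": [0, 0, 0], "translation": [0, 0, -0.1], "hand": 0}, {"turn": [0, 0, 0], "translation": [0, 0, -0.14], "hand": 0}, {"turn": [0, 0, 0], "translation": [0, 0, -0.18], "hand": 0}, {"turn": [0, 0, 0], "translation": [0, 0, -0.2], "hand": 0}, {"turn": [0, 0, 0], "translation": [0, 0, -0.2], "hand": 0}, {"turn": [0, 0, 0], "translation": [0, 0, -0.2], "hand": 0}])

```text
time_s: 34.22
ee_pos: [0.4435, -0.3851, 0.2049]
tcp_rot: [[0.952, 0.306, 0.004], [0.306, -0.952, -0.003], [0.003, 0.004, -1.0]]
force: [0.2, 0.1, -3.0]
opening: 0.0551
finger_force: 65.7
```

```bash
python3 -c "
from h import *
s=robot.state();print(s['ee_pos'],s['force'],s['moment'],s['opening'],s['finger_force'])
d=np.radians(-11.35);ax=np.array([np.cos(d),np.sin(d)])
for n,u,v,z in (('red',279,248.3,.162),('yellow',275,250.7,.082),('yellow',283,252.2,.082)):
  p=px2w('top',u,v,z)[:2]; print(n,p.round(4),'local x',(ax@(p-[.5578,-.0274])*1e3).round(1))
go(.545,-.0246,.203,-11.35)"
```

```text
[ 0.44350022 -0.38513101  0.20491773] [ 0.17916816  0.07952759 -2.99349043] [ 0.00123145  0.03286559 -0.00268748] 0.05509122007184216 65.73761612176895
red [ 0.4904 -0.0019] local x -71.1
yellow [0.4879 0.0068] local x -75.3
yellow [ 0.4837 -0.013 ] local x -75.5
t [ 0.207  -0.3121  0.0011] turn [ 0.21 -0.2  29.18]
```

>>> arm_command(series=[{"turn": [0, 0, 3], "translation": [0.02, -0.031, 0], "hand": 0}, {"turn": [0, 0, 6], "translation": [0.041, -0.062, 0], "hand": 0}, {"turn": [0, 0, 9], "translation": [0.062, -0.094, 0], "hand": 0}, {"turn": [0, 0, 12], "translation": [0.083, -0.125, 0], "hand": 0}, {"turn": [0, 0, 15], "translation": [0.104, -0.156, 0], "hand": 0}, {"turn": [0, 0, 18], "translation": [0.124, -0.187, 0], "hand": 0}, {"turn": [0, 0, 21], "translation": [0.145, -0.218, 0], "hand": 0}, {"turn": [0, 0, 24], "translation": [0.166, -0.25, 0], "hand": 0}, {"turn": [0, 0, 27], "translation": [0.187, -0.281, 0], "hand": 0}, {"turn": [0.1, -0.1, 29.2], "translation": [0.207, -0.312, 0], "hand": 0}, {"turn": [0.1, -0.1, 29.2], "translation": [0.207, -0.3121, 0], "hand": 0}, {"turn": [0.1, -0.1, 29.2], "translation": [0.207, -0.3121, 0], "hand": 0}])

```text
time_s: 35.22
ee_pos: [0.5434, -0.0221, 0.2007]
tcp_rot: [[0.981, -0.194, -0.004], [-0.194, -0.981, 0.001], [-0.004, -0.0, -1.0]]
force: [-0.3, -0.6, -3.4]
opening: 0.0548
finger_force: 65.8
```

```bash
python3 -c "
from h import *
robot.grab_frame('top')
s=robot.state();print(s['ee_pos'],s['force'],s['moment'],s['opening'],s['finger_force'])
go(.545,-.0246,.173,-11.35)"
```

```text
[ 0.54321093 -0.02338385  0.20085838] [ 0.5790259  -0.16623268 -2.94103758] [ 0.02239847  0.01019272 -0.02937383] 0.05499398351924713 65.78052431344986
t [0.0021 0.0008 0.0278] turn [-0.    0.25  0.12]
```

>>> arm_command(series=[{"turn": [0, 0.2, 0.1], "translation": [0.001, 0.0008, 0.012], "hand": 0}, {"turn": [0, 0.2, 0.1], "translation": [0.001, 0.0008, 0.022], "hand": 0}, {"turn": [0, 0.2, 0.1], "translation": [0.001, 0.0008, 0.0275], "hand": 0}, {"turn": [0, 0.2, 0.1], "translation": [0.001, 0.0008, 0.0275], "hand": 0}, {"turn": [0, 0.2, 0.1], "translation": [0.001, 0.0008, 0.0275], "hand": 0}])

```text
time_s: 35.68
ee_pos: [0.5445, -0.0257, 0.1744]
tcp_rot: [[0.98, -0.2, 0.0], [-0.2, -0.98, 0.0], [0.0, -0.001, -1.0]]
force: [0.5, 0.5, -3.0]
opening: 0.0552
finger_force: 65.7
```

```bash
python3 -c "
from h import *
s=robot.state();print(s['ee_pos'],s['force'],s['opening'],s['finger_force'])
go(.5627,-.0281,.173,-11.35)"
```

```text
[ 0.54451067 -0.02566131  0.17435299] [ 0.509893    0.48779203 -2.98129058] 0.05516566859321957 65.73770821094513
t [ 0.0183 -0.0012  0.0014] turn [-0.03 -0.02 -0.16]
```

>>> arm_command(series=[{"turn": [0, 0, -0.1], "translation": [0, -0.001, 0.0012], "hand": 0}, {"turn": [0, 0, -0.1], "translation": [0.005, -0.001, 0.0012], "hand": 0}, {"turn": [0, 0, -0.1], "translation": [0.01, -0.001, 0.0012], "hand": 0}, {"turn": [0, 0, -0.1], "translation": [0.015, -0.001, 0.0012], "hand": 0}, {"turn": [0, 0, -0.1], "translation": [0.018, -0.001, 0.0012], "hand": 0}, {"turn": [0, 0, -0.1], "translation": [0.0185, -0.001, 0.0012], "hand": 0}, {"turn": [0, 0, -0.1], "translation": [0.0185, -0.001, 0.0012], "hand": 0}])

```text
time_s: 36.27
ee_pos: [0.5637, -0.0278, 0.1737]
tcp_rot: [[0.98, -0.197, 0.002], [-0.197, -0.98, 0.0], [0.002, -0.001, -1.0]]
force: [0.5, 0.2, -2.8]
opening: 0.0549
finger_force: 65.7
```

>>> arm_command(series=[{"turn": [0, 0, 0], "translation": [0.0005, 0, 0], "hand": 0}, {"turn": [0, 0, 0], "translation": [0.001, 0, 0], "hand": 0}, {"turn": [0, 0, 0], "translation": [0.001, 0, 0], "hand": 0}])

```text
time_s: 36.52
ee_pos: [0.5644, -0.0279, 0.1738]
tcp_rot: [[0.98, -0.197, 0.002], [-0.197, -0.98, 0.0], [0.002, -0.001, -1.0]]
force: [-0.1, -0.9, -2.3]
opening: 0.0549
finger_force: 65.7
```

>>> arm_command(series=[{"turn": [0, 0, 0], "translation": [0.0005, 0, 0.0005], "hand": 0}, {"turn": [0, 0, 0], "translation": [0.001, 0, 0.0005], "hand": 0}, {"turn": [0, 0, 0], "translation": [0.001, 0, 0.0005], "hand": 0}])

```text
time_s: 36.77
ee_pos: [0.5655, -0.0281, 0.1733]
tcp_rot: [[0.98, -0.197, 0.002], [-0.197, -0.98, 0.0], [0.002, -0.001, -1.0]]
force: [-0.1, 0.0, -2.3]
opening: 0.0552
finger_force: 65.7
```

>>> arm_command(series=[{"turn": [0, 0, 0], "translation": [0.0005, 0, 0], "hand": 0}, {"turn": [0, 0, 0], "translation": [0.001, 0, 0], "hand": 0}, {"turn": [0, 0, 0], "translation": [0.001, 0, 0], "hand": 0}])

```text
time_s: 37.02
ee_pos: [0.5661, -0.0283, 0.1733]
tcp_rot: [[0.98, -0.197, 0.001], [-0.197, -0.98, 0.0], [0.001, -0.001, -1.0]]
force: [-1.8, 0.2, -1.0]
opening: 0.0552
finger_force: 65.8
```

>>> arm_command(series=[{"turn": [0, 0, 0], "translation": [-0.003, 0, 0], "hand": 0}, {"turn": [0, 0, 0], "translation": [-0.003, 0, 0], "hand": 0}, {"turn": [0, 0, 0], "translation": [-0.003, 0, 0.002], "hand": 0}, {"turn": [0, 0, 0], "translation": [-0.003, 0, 0.004], "hand": 0}, {"turn": [0, 0, 0], "translation": [-0.003, 0, 0.0055], "hand": 0}, {"turn": [0, 0, 0], "translation": [-0.003, 0, 0.0065], "hand": 0}, {"turn": [0, 0, 0], "translation": [-0.003, 0, 0.0065], "hand": 0}])

```text
time_s: 37.6
ee_pos: [0.5635, -0.0277, 0.167]
tcp_rot: [[0.98, -0.197, 0.002], [-0.197, -0.98, 0.0], [0.002, -0.001, -1.0]]
force: [-2.6, 0.7, 2.7]
opening: 0.0544
finger_force: 66.1
```

```bash
python3 -c "
from h import *
s=robot.state();print(s['ee_pos'],s['force'],s['moment'],s['opening'])"
```

```text
[ 0.56347686 -0.02772452  0.16703764] [-2.59061179  0.65192203  2.68406589] [-0.10201538  0.29114809 -0.02590379] 0.05443249435614601
```

White is home (0.1670). Release, then check that the carry top hasn't been knocked.

>>> arm_command(series=[{"turn": [0, 0, 0], "translation": [0, 0, -0.001], "hand": 1}, {"turn": [0, 0, 0], "translation": [0, 0, -0.001], "hand": 1}, {"turn": [0, 0, 0], "translation": [0, 0, -0.001], "hand": 1}, {"turn": [0, 0, 0], "translation": [0, 0, -0.001], "hand": 1}, {"turn": [0, 0, 0], "translation": [0, 0, -0.001], "hand": 1}, {"turn": [0, 0, 0], "translation": [0, 0, -0.03], "hand": 1}, {"turn": [0, 0, 0], "translation": [0, 0, -0.06], "hand": 1}, {"turn": [0, 0, 0], "translation": [0, 0.04, -0.06], "hand": 1}, {"turn": [0, 0, 0], "translation": [0, 0.08, -0.06], "hand": 1}, {"turn": [0, 0, 0], "translation": [-0.04, 0.1, -0.06], "hand": 1}, {"turn": [0, 0, 0], "translation": [-0.08, 0.12, -0.06], "hand": 1}, {"turn": [0, 0, 0], "translation": [-0.08, 0.12, -0.06], "hand": 1}])

```text
time_s: 38.6
ee_pos: [0.4552, -0.1305, 0.2255]
tcp_rot: [[0.98, -0.199, -0.003], [-0.199, -0.98, 0.001], [-0.003, -0.0, -1.0]]
force: [1.2, 0.3, -0.8]
opening: 0.0856
finger_force: 0.0
```

```bash
python3 -c "
from h import *
s=robot.state();print(s['ee_pos'],s['force'],s['opening'])
save('side','pics/s14.png');save('top','pics/t14.png')
def orange(f):
  a=cv2.imread(f);h=cv2.cvtColor(a,cv2.COLOR_BGR2HSV);m=(h[...,0]>7)&(h[...,0]<17)&(h[...,1]>170)
  k=np.zeros(m.shape,np.uint8);k[165:240,318:365]=m[165:240,318:365] if 't' in f[5:6] else 0
  k=cv2.morphologyEx(k,cv2.MORPH_CLOSE,np.ones((9,9)))
  c=max(cv2.findContours(k,0,1)[0],key=cv2.contourArea);print(f,cv2.minAreaRect(c))
for f in('pics/t5.png','pics/t13.png','pics/t14.png'): orange(f)
a,b=cv2.imread('pics/s13.png'),cv2.imread('pics/s14.png')
"
```

```text
[ 0.4552162  -0.13051061  0.22552363] [ 1.21498568  0.30656863 -0.82108633] 0.0855702907719826
pics/t5.png ((339.2027282714844, 202.28378295898438), (19.563480377197266, 49.484092712402344), 9.462322235107422)
pics/t13.png ((339.2027282714844, 202.28378295898438), (19.563480377197266, 49.484092712402344), 9.462322235107422)
pics/t14.png ((339.12164306640625, 202.270263671875), (19.399080276489258, 49.484092712402344), 9.462321281433105)
```

```bash
python3 -c "
from h import *
go(.619,-.170,.09,-11.3)"
```

```text
t [0.1637 0.0075 0.1371] turn [-0.04 -0.12 -0.17]
```

>>> arm_command(series=[{"turn": [0, 0, 0], "translation": [0.03, 0.006, 0], "hand": 0.6}, {"turn": [0, 0, 0], "translation": [0.07, 0.0075, 0.01], "hand": 0.6}, {"turn": [0, 0, 0], "translation": [0.1, 0.0075, 0.03], "hand": 0.6}, {"turn": [0, 0, -0.1], "translation": [0.13, 0.0075, 0.05], "hand": 0.6}, {"turn": [0, 0, -0.1], "translation": [0.16, 0.0075, 0.07], "hand": 0.6}, {"turn": [0, 0, -0.1], "translation": [0.1637, 0.0075, 0.1], "hand": 0.6}, {"turn": [0, -0.1, -0.1], "translation": [0.1637, 0.0075, 0.13], "hand": 0.6}, {"turn": [0, -0.1, -0.1], "translation": [0.1637, 0.0075, 0.137], "hand": 0.6}, {"turn": [0, -0.1, -0.1], "translation": [0.1637, 0.0075, 0.137], "hand": 0.6}, {"turn": [0, -0.1, -0.1], "translation": [0.1637, 0.0075, 0.137], "hand": 0.6}])

```text
time_s: 39.53
ee_pos: [0.6213, -0.1689, 0.0903]
tcp_rot: [[0.981, -0.195, 0.001], [-0.195, -0.981, 0.001], [0.0, -0.001, -1.0]]
force: [0.8, 0.3, 0.6]
opening: 0.0512
finger_force: 0.0
```

```bash
python3 -c "
from h import *
go(.619,-.170,.0185,-11.3)"
```

```text
t [-0.0021  0.0016  0.0718] turn [-0.05 -0.02  0.07]
```

>>> arm_command(series=[{"turn": [0, 0, 0], "translation": [-0.002, 0.0015, 0.03], "hand": 0.6}, {"turn": [0, 0, 0], "translation": [-0.002, 0.0015, 0.055], "hand": 0.6}, {"turn": [0, 0, 0], "translation": [-0.002, 0.0015, 0.07], "hand": 0.6}, {"turn": [0, 0, 0], "translation": [-0.002, 0.0015, 0.0715], "hand": 0.6}, {"turn": [0, 0, 0], "translation": [-0.002, 0.0015, 0.0715], "hand": 0.6}, {"turn": [0, 0, 0], "translation": [-0.002, 0.0015, 0.0715], "hand": 0}, {"turn": [0, 0, 0], "translation": [-0.002, 0.0015, 0.0715], "hand": 0}, {"turn": [0, 0, 0], "translation": [-0.002, 0.0015, 0.0715], "hand": 0}, {"turn": [0, 0, 0], "translation": [-0.002, 0.0015, 0.0715], "hand": 0}, {"turn": [0, 0, 0], "translation": [-0.002, 0.0015, 0.0715], "hand": 0}, {"turn": [0, 0, 0], "translation": [-0.002, 0.0015, 0.0715], "hand": 0}, {"turn": [0, 0, 0], "translation": [-0.002, 0.0015, 0.0715], "hand": 0}])

```text
time_s: 40.53
ee_pos: [0.6197, -0.1704, 0.0204]
tcp_rot: [[0.981, -0.195, 0.003], [-0.195, -0.981, 0.0], [0.003, -0.001, -1.0]]
force: [-0.0, 1.4, 8.1]
opening: 0.0184
finger_force: 58.9
```

```bash
python3 -c "
from h import *
s=robot.state();print(s['ee_pos'],s['force'],s['opening'],s['finger_force'])"
```

```text
[ 0.61971806 -0.17043109  0.0203956 ] [-0.04360065  1.41527524  8.10302142] 0.018432147245808515 58.901342153549194
```

>>> arm_command(series=[{"turn": [0, 0, 0], "translation": [0, 0, -0.03], "hand": 0}, {"turn": [0, 0, 0], "translation": [0, 0, -0.07], "hand": 0}, {"turn": [0, 0, 0], "translation": [0, 0, -0.11], "hand": 0}, {"turn": [0, 0, 0], "translation": [0, 0, -0.15], "hand": 0}, {"turn": [0, 0, 0], "translation": [0, 0, -0.19], "hand": 0}, {"turn": [0, 0, 0], "translation": [0, 0, -0.23], "hand": 0}, {"turn": [0, 0, 0], "translation": [0, 0, -0.243], "hand": 0}, {"turn": [0, 0, 0], "translation": [0, 0, -0.243], "hand": 0}, {"turn": [0, 0, 0], "translation": [0, 0, -0.243], "hand": 0}])

```text
time_s: 41.28
ee_pos: [0.6182, -0.1704, 0.2617]
tcp_rot: [[0.981, -0.195, 0.002], [-0.195, -0.981, 0.0], [0.001, -0.001, -1.0]]
force: [0.9, 0.2, -2.1]
opening: 0.0188
finger_force: 59.4
```

```bash
python3 -c "
from h import *
s=robot.state();print(s['ee_pos'],s['force'],s['opening'],s['finger_force'])
go(.5404,-.0231,.258,-11.35)"
```

```text
[ 0.61819054 -0.17036122  0.26172198] [ 0.88476684  0.23310236 -2.06785069] 0.018807345559542353 59.35094475746155
t [-0.1051 -0.1292  0.0037] turn [-0.04 -0.08  0.09]
```

>>> arm_command(series=[{"turn": [0, 0, 0], "translation": [-0.04, 0, 0], "hand": 0}, {"turn": [0, 0, 0], "translation": [-0.08, -0.01, 0], "hand": 0}, {"turn": [0, 0, 0], "translation": [-0.1051, -0.04, 0], "hand": 0}, {"turn": [0, 0, 0], "translation": [-0.1051, -0.08, 0], "hand": 0}, {"turn": [0, 0, 0.1], "translation": [-0.1051, -0.11, 0], "hand": 0}, {"turn": [0, 0, 0.1], "translation": [-0.1051, -0.1292, 0], "hand": 0}, {"turn": [0, 0, 0.1], "translation": [-0.1051, -0.1292, 0.003], "hand": 0}, {"turn": [0, 0, 0.1], "translation": [-0.1051, -0.1292, 0.003], "hand": 0}, {"turn": [0, 0, 0.1], "translation": [-0.1051, -0.1292, 0.003], "hand": 0}])

```text
time_s: 42.03
ee_pos: [0.5392, -0.0235, 0.2565]
tcp_rot: [[0.98, -0.197, -0.003], [-0.197, -0.98, 0.0], [-0.003, 0.0, -1.0]]
force: [-0.2, -0.0, -0.7]
opening: 0.019
finger_force: 59.4
```

```bash
python3 -c "
from h import *
save('side','pics/s15.png');save('top','pics/t15.png')
s=robot.state();print(s['ee_pos'],s['force'],s['opening'],s['finger_force'])
go(.5404,-.0231,.2284,-11.35)"
```

```text
[ 0.53975513 -0.02399742  0.25736494] [ 0.09845693 -0.22425034 -1.7052164 ] 0.01874448144268677 59.42443549633026
t [ 0.0005 -0.001   0.029 ] turn [-0.01  0.1  -0.06]
```

>>> arm_command(series=[{"turn": [0, 0.1, 0], "translation": [0.0005, -0.0005, 0.012], "hand": 0}, {"turn": [0, 0.1, 0], "translation": [0.0005, -0.0005, 0.022], "hand": 0}, {"turn": [0, 0.1, 0], "translation": [0.0005, -0.0005, 0.0285], "hand": 0}, {"turn": [0, 0.1, 0], "translation": [0.0005, -0.0005, 0.0285], "hand": 0}, {"turn": [0, 0.1, 0], "translation": [0.0005, -0.0005, 0.0285], "hand": 0}])

```text
time_s: 42.55
ee_pos: [0.5406, -0.0231, 0.2294]
tcp_rot: [[0.98, -0.198, 0.001], [-0.198, -0.98, 0.0], [0.001, -0.001, -1.0]]
force: [0.1, -0.1, -0.6]
opening: 0.0187
finger_force: 59.4
```

```bash
python3 -c "
from h import *
s=robot.state();print(s['ee_pos'],s['force'],s['opening'],s['finger_force'])
go(.5604,-.0271,.2284,-11.35)"
```

```text
[ 0.54059362 -0.0230786   0.22941538] [ 0.09444966 -0.06452859 -0.64000948] 0.0186713711923824 59.39552664756775
t [0.0202 0.     0.001 ] turn [-0.03 -0.03 -0.04]
```

>>> arm_command(series=[{"turn": [0, 0, 0], "translation": [0, 0, 0.001], "hand": 0}, {"turn": [0, 0, 0], "translation": [0.004, 0, 0.001], "hand": 0}, {"turn": [0, 0, 0], "translation": [0.008, 0, 0.001], "hand": 0}, {"turn": [0, 0, 0], "translation": [0.012, 0, 0.001], "hand": 0}, {"turn": [0, 0, 0], "translation": [0.015, 0, 0.001], "hand": 0}, {"turn": [0, 0, 0], "translation": [0.017, 0, 0.001], "hand": 0}, {"turn": [0, 0, 0], "translation": [0.017, 0, 0.001], "hand": 0}, {"turn": [0, 0, 0], "translation": [0.017, 0, 0.001], "hand": 0}])

```text
time_s: 43.22
ee_pos: [0.5577, -0.0261, 0.2289]
tcp_rot: [[0.98, -0.197, 0.002], [-0.197, -0.98, 0.0], [0.002, -0.001, -1.0]]
force: [-0.4, 0.2, -1.6]
opening: 0.0191
finger_force: 59.4
```

>>> arm_command(series=[{"turn": [0, 0, 0], "translation": [0.001, 0, 0], "hand": 0}, {"turn": [0, 0, 0], "translation": [0.0015, 0, 0], "hand": 0}, {"turn": [0, 0, 0], "translation": [0.0015, 0, 0], "hand": 0}])

```text
time_s: 43.47
ee_pos: [0.5591, -0.0263, 0.229]
tcp_rot: [[0.98, -0.197, 0.002], [-0.197, -0.98, 0.0], [0.002, -0.001, -1.0]]
force: [0.4, 0.2, -1.2]
opening: 0.0187
finger_force: 59.4
```

>>> arm_command(series=[{"turn": [0, 0, 0], "translation": [0.001, 0, 0], "hand": 0}, {"turn": [0, 0, 0], "translation": [0.0015, 0, 0], "hand": 0}, {"turn": [0, 0, 0], "translation": [0.0015, 0, 0], "hand": 0}])

```text
time_s: 43.72
ee_pos: [0.5607, -0.0267, 0.229]
tcp_rot: [[0.98, -0.197, 0.002], [-0.197, -0.98, 0.0], [0.002, -0.001, -1.0]]
force: [-0.8, 0.1, -1.5]
opening: 0.0191
finger_force: 59.4
```

>>> arm_command(series=[{"turn": [0, 0, 0], "translation": [0.0005, 0, 0.0003], "hand": 0}, {"turn": [0, 0, 0], "translation": [0.001, 0, 0.0003], "hand": 0}, {"turn": [0, 0, 0], "translation": [0.001, 0, 0.0003], "hand": 0}])

```text
time_s: 43.97
ee_pos: [0.5617, -0.0269, 0.2287]
tcp_rot: [[0.98, -0.197, 0.002], [-0.197, -0.98, 0.0], [0.002, -0.001, -1.0]]
force: [0.3, -0.1, -1.9]
opening: 0.0185
finger_force: 59.4
```

>>> arm_command(series=[{"turn": [0, 0, 0], "translation": [0.0005, 0, 0], "hand": 0}, {"turn": [0, 0, 0], "translation": [0.001, 0, 0], "hand": 0}, {"turn": [0, 0, 0], "translation": [0.001, 0, 0], "hand": 0}])

```text
time_s: 44.22
ee_pos: [0.5627, -0.0271, 0.2287]
tcp_rot: [[0.98, -0.197, 0.002], [-0.197, -0.98, 0.0], [0.002, -0.001, -1.0]]
force: [0.4, 0.3, -1.5]
opening: 0.0188
finger_force: 59.4
```

>>> arm_command(series=[{"turn": [0, 0, 0], "translation": [0.0005, 0, 0], "hand": 0}, {"turn": [0, 0, 0], "translation": [0.001, 0, 0], "hand": 0}, {"turn": [0, 0, 0], "translation": [0.001, 0, 0], "hand": 0}])

```text
time_s: 44.47
ee_pos: [0.5632, -0.0272, 0.2286]
tcp_rot: [[0.98, -0.197, 0.001], [-0.197, -0.98, 0.001], [0.001, -0.001, -1.0]]
force: [-1.6, -0.1, 0.1]
opening: 0.0189
finger_force: 59.6
```

>>> arm_command(series=[{"turn": [0, 0, 0], "translation": [0.0005, 0, 0], "hand": 0}, {"turn": [0, 0, 0], "translation": [0.001, 0, 0], "hand": 0}, {"turn": [0, 0, 0], "translation": [0.001, 0, 0], "hand": 0}])

```text
time_s: 44.72
ee_pos: [0.5644, -0.0274, 0.2286]
tcp_rot: [[0.98, -0.197, 0.002], [-0.197, -0.98, 0.0], [0.002, -0.001, -1.0]]
force: [-3.2, 0.3, -0.3]
opening: 0.0188
finger_force: 59.6
```

>>> arm_command(series=[{"turn": [0, 0, 0], "translation": [-0.002, 0, 0], "hand": 0}, {"turn": [0, 0, 0], "translation": [-0.0038, 0, 0], "hand": 0}, {"turn": [0, 0, 0], "translation": [-0.0038, 0, 0], "hand": 0}, {"turn": [0, 0, 0], "translation": [-0.0038, 0, 0.002], "hand": 0}, {"turn": [0, 0, 0], "translation": [-0.0038, 0, 0.004], "hand": 0}, {"turn": [0, 0, 0], "translation": [-0.0038, 0, 0.0055], "hand": 0}, {"turn": [0, 0, 0], "translation": [-0.0038, 0, 0.0065], "hand": 0}, {"turn": [0, 0, 0], "translation": [-0.0038, 0, 0.0065], "hand": 0}])

```text
time_s: 45.38
ee_pos: [0.5608, -0.0266, 0.2224]
tcp_rot: [[0.98, -0.197, 0.002], [-0.197, -0.98, 0.0], [0.002, -0.001, -1.0]]
force: [-2.3, -0.4, 2.2]
opening: 0.0187
finger_force: 59.8
```

```bash
python3 -c "
from h import *
s=robot.state();print(s['ee_pos'],s['force'],s['moment'],s['opening'])"
```

```text
[ 0.56080979 -0.02664797  0.22240447] [-2.27865218 -0.35635807  2.1716186 ] [-0.02615378  0.24497013 -0.00969251] 0.01871858354614199
```

Home height exactly (0.2224). Let go, lift, and clear away to check.

>>> arm_command(series=[{"turn": [0, 0, 0], "translation": [0, 0, -0.0005], "hand": 0.6}, {"turn": [0, 0, 0], "translation": [0, 0, -0.0005], "hand": 0.6}, {"turn": [0, 0, 0], "translation": [0, 0, -0.0005], "hand": 0.6}, {"turn": [0, 0, 0], "translation": [0, 0, -0.0005], "hand": 0.6}, {"turn": [0, 0, 0], "translation": [0, 0, -0.0005], "hand": 0.6}, {"turn": [0, 0, 0], "translation": [0, 0, -0.03], "hand": 0.6}, {"turn": [0, 0, 0], "translation": [0, 0, -0.065], "hand": 0.6}, {"turn": [0, 0, 0], "translation": [0, 0.04, -0.075], "hand": 0.6}, {"turn": [0, 0, 0], "translation": [0, 0.08, -0.075], "hand": 0.6}, {"turn": [0, 0, 0], "translation": [-0.02, 0.12, -0.075], "hand": 0.6}, {"turn": [0, 0, 0], "translation": [-0.05, 0.16, -0.075], "hand": 0.6}, {"turn": [0, 0, 0], "translation": [-0.08, 0.2, -0.075], "hand": 0.6}])

```text
time_s: 46.38
ee_pos: [0.4563, -0.1952, 0.2968]
tcp_rot: [[0.98, -0.197, 0.002], [-0.197, -0.98, 0.0], [0.002, -0.001, -1.0]]
force: [-0.5, -0.2, -0.2]
opening: 0.0513
finger_force: 0.0
```

>>> arm_command(series=[{"turn": [0, 0, 0], "translation": [-0.02, 0.04, 0], "hand": 0.6}, {"turn": [0, 0, 0], "translation": [-0.04, 0.08, 0], "hand": 0.6}, {"turn": [0, 0, 0], "translation": [-0.05, 0.11, 0], "hand": 0.6}, {"turn": [0, 0, 0], "translation": [-0.05, 0.11, 0], "hand": 0.6}, {"turn": [0, 0, 0], "translation": [-0.05, 0.11, 0], "hand": 0.6}, {"turn": [0, 0, 0], "translation": [-0.05, 0.11, 0], "hand": 0.6}])

```text
time_s: 46.88
ee_pos: [0.3869, -0.2919, 0.2967]
tcp_rot: [[0.98, -0.198, 0.002], [-0.198, -0.98, 0.001], [0.002, -0.001, -1.0]]
force: [0.4, 0.9, -0.4]
opening: 0.0511
finger_force: 0.0
```

```bash
python3 -c "
from h import *
s=robot.state();print(s['ee_pos'],s['force'],s['opening'])
save('side','pics/s16.png');save('top','pics/t16.png')
a=cv2.imread('pics/t16.png');b=cv2.imread('pics/s16.png')
h=cv2.cvtColor(a,cv2.COLOR_BGR2HSV);m=(h[...,0]>7)&(h[...,0]<17)&(h[...,1]>170)
k=np.zeros(m.shape,np.uint8);k[165:262,255:325]=m[165:262,255:325];k=cv2.morphologyEx(k,cv2.MORPH_CLOSE,np.ones((9,9)))
c=max(cv2.findContours(k,0,1)[0],key=cv2.contourArea);bx=cv2.boxPoints(cv2.minAreaRect(c))
d=np.radians(-11.35);R=np.array([[np.cos(d),np.sin(d)],[-np.sin(d),np.cos(d)]])
print([(R@(px2w('top',*p,.212)[:2]-[.5578,-.0274])*1e3).round(1) for p in bx])
cv2.imwrite('pics/c12.png',np.hstack([cv2.resize(b[120:245,245:345],(480,600),interpolation=2),cv2.resize(a[170:270,255:320],(320,600),interpolation=2)]))"
```

```text
[ 0.38687297 -0.29186379  0.29672933] [ 0.36192983  0.88269243 -0.42622904] 0.051072343007148045
[array([-70.4,  27.6]), array([69.1, 27.5]), array([ 69., -25.]), array([-70.5, -24. ])]
```

View pics/c12.png

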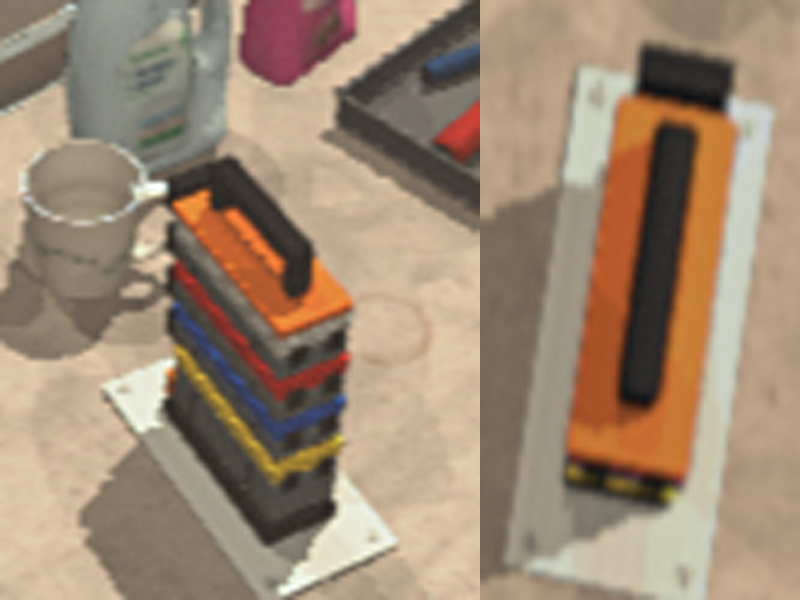

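The whole tower (yellow, blue, red, white, orange handle) stands level and in line on the dock, the arm is clear of it, and the mug is untouched. Handing in.

```bash
python3 -c "
from station import robot
print(robot.hand_in())"
```

```text
the job is handed in; nothing more can be done
None
```

The tower is rebuilt and handed in: deep case on the dock, then blue, red and white (no green case was here), with the carry-handle top last, each lowered to its home height; I don't have the judge's verdict.

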